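# Sticker-stack two sawn blanks to acclimatise under a weight

## Task

Build the drying stack on the black baseboard. Lay the pale oak board flat across the two bearers, centred on the baseboard and running the same way, then lay one sticker crosswise on the oak directly above each bearer (either sticker may go over either bearer), lay the brown walnut board on the stickers, centred squarely over the oak, and stand the green iron weight on the middle of the walnut. Lower every piece into place rather than dropping it, and do not shift the moisture meter or the combination square.

Things in the scene. Friction and masses are not known exactly. Their poses are not given: they have to be found in the camera images.
- base: Baseboard: nearly black film-faced plywood panel, 300 x 90 x 12 mm, lying on the bench and fixed. Origin at the centre of its underside (bench height, z = 0); x along its 300 mm length (within about 15 degrees of straight away from the robot), y across it, z up. It may stand to the left, in the middle or to the right.
- bearer_near: Bearer: pale softwood batten 24 x 90 x 20 mm screwed crosswise on the baseboard, the one nearer the robot, 68 to 82 mm from the baseboard's centre. Fixed. Origin at the centre of its underside, 12 mm above the bench (its top is at 32 mm); its long axis is y, parallel to the baseboard's y.
- bearer_far: Bearer: as the other one, 24 x 90 x 20 mm, the one farther from the robot, 68 to 82 mm from the baseboard's centre on its far side. Fixed. Origin at the centre of its underside, 12 mm above the bench (its top is at 32 mm); its long axis is y.
- oak: Pale oak board with straight brown grain, 280 long x 55 wide x 24 mm thick, about 0.26 kg, loose, lying flat on the bench within about 17 degrees of straight away from the robot. Origin at the centre of its underside; x along its length, y across its width, z up. Grip it across its 55 mm width at the middle. Goes first, on the bearers: its underside is then 32 mm above the bench.
- walnut: Brown walnut board, 240 long x 50 wide x 20 mm thick, about 0.16 kg, loose, lying flat on the bench within about 17 degrees of straight away from the robot. Origin at the centre of its underside; x along its length, y across its width, z up. Grip it across its 50 mm width at the middle. On the stickers its underside is 74 mm above the bench.
- sticker_blue: Sticker (spacer batten) of pale pine with blue-painted ends, 90 long x 18 x 18 mm, 25 g, loose on the bench. Origin at the centre of its underside; its long axis is y, its x is level across it, z up. Grip it across an 18 mm width at the middle. On the oak its underside is 56 mm above the bench.
- sticker_red: Sticker (spacer batten) of pale pine with red-painted ends, 90 long x 18 x 18 mm, 25 g, loose on the bench; otherwise the same as the blue-ended one. Origin at the centre of its underside; its long axis is y, z up.
- weight: Green cast-iron workshop weight: round body 50 mm diameter and 40 mm high with a narrow neck (16 mm diameter) and a 26 mm diameter knob on top, the knob's straight side from 56 to 72 mm, total height 76 mm, about 0.6 kg, loose, standing upright. Origin at the centre of its underside, z up. Grip it by the knob. On the walnut its underside is 94 mm above the bench.
- meter: Moisture meter: yellow and black hand instrument, about 125 x 48 x 26 mm, loose, lying on the bench among the pieces. Bystander, not to be shifted. Origin at the centre of its underside; x along its length.
- square: Combination square: 300 mm steel rule 25 mm wide with a black cast head 110 mm long, 18 mm high, loose, lying flat on the far part of the bench. Bystander, not to be shifted. Origin on the bench under the middle of the rule; y along the rule, the head reaches about 75 mm from it towards its x.

How it is judged:
By the outcome, as a careful person would: the job done as asked, in the order asked, and still so for the second after the job is handed in, with the robot touching nothing.
It also fails if it takes over 138 s, if anything falls off the work surface, if the arm or the gripper's body presses on something with over 40 N, if the wrist force passes 120 N, or if a joint passes its speed limit or range.

## Robot

A 6-joint arm with a two-finger parallel gripper is mounted at the origin on the work surface. World frame = base frame: x ahead of the robot, y to its left, z up, the work surface at z = 0. Lengths are in m, angles in rad, forces in N, time in s.
With the tool pointing down it reaches from about 0.225 to 0.875 m from the base axis. Payload 3.4 kg.
Tool frame: the origin (TCP) lies between the finger pads; the fingertips stand 19 mm ahead of it and the grasp point (between the pads) is the TCP; z points along the fingers, y is the line along which they close (so a half turn about z gives the same grasp; the last joint's range is limited). The gripper opens to 85 mm and grips with 20 to 120 N. Pads are 22 mm wide; open, the fingers measure 114 mm over their backs; the gripper's body (76 mm by 85 mm) begins 54 mm behind the grasp point. The pads swing forward as they close: fully open they stand 13 mm farther back than shut.
Start: joints at [1.185, 0.276, 1.505, -0, 1.361, -0.121], TCP at [0.151, 0.555, 0.25] pointing down, gripper open.
Joint ranges: [-2.89, 2.89], [-0.75, 2.08], [0.22, 2.7], [-1.18, 4.32], [0.11, 2.71], [-2.7, 2.7]. Speed limits (rad/s): [2.57, 2.57, 3.14, 3.14, 3.14, 3.14].

## Interface

Orientations are given as a unit quaternion [w, x, y, z].
In Python, from rig import get_state, imaging, ticket gives the robot as it stands. The module is installed in compiled form; this text tells all that it offers.
- The arm moves only by the shell command python3 -m inch 'ROWS' [FORCE]. ROWS is JSON, a list of rows, each an object with "claw": the opening, from -1 (shut) to 1 (fully open); "travel": the shift along the world's x, y, z in units of 200 mm (1.0 is 200 mm), a list of three; "turn": the turn about the world's z in units of 180 degrees (1.0 is 180 degrees). A call has 1 to 5 rows; each row is the pose to reach, as a shift and turn from the pose commanded when the call began, turning the shorter way round; what a row does not reach only later rows make up. A row lasts 1/10 s, in which the tool goes at most 50 mm and 8.59 degrees, less where a joint would pass 70% of its speed; a pose out of reach is approached as far as the arm can. A call with a number of a shift or a turn outside -1 to 1 is refused whole. A call with a gripper value outside its range is refused whole. The fingers move at their own pace and stop on an object; FORCE is the grip in N (left out, the last holds). Time passes only in rows, so rows that repeat a pose let the fingers close. It gives the time, the measured TCP pose, the force, the opening and the grip force at its end, in the units of the state.
- get_state(): the state, without advancing time (a new reading comes with each control period).
- imaging.get_image(name): name is "side" or "top" or "wrist"; returns the picture (400x640x3 uint8, red, green, blue); there is no depth.
- imaging.camera_params(name): a dict with "camera_matrix" (3x3 intrinsics, pixels), "cam_to_world" (4x4, takes a point from camera to world coordinates); the wrist camera has in their place "T_tool_cam" (4x4, takes a point from camera to tool coordinates, whose origin is the TCP and whose axes are the flange's). Camera axes: x right, y down, z forward; pixel columns grow to the right and rows downward; lengths in m; the calibration is good to about 2 mm. The wrist camera is an equidistant fisheye: a pixel r from the principal point sees the ray r / f radians off the axis. A picture is of the moment at which its call begins: read the wrist's pose just before it. camera_params takes no time and is no camera call.
- ticket.sign_off(): hands the job in; it is judged then, once.
The state is a dict: "clock": time; "qpos": joint angles; "qd": joint speeds; "effort": joint torques, N m; "position": TCP position; "ee_rot": TCP orientation; "contact_force": force on the tool from outside, world axes, zero at the start; "moment": the same for the moment, N m; "width": finger opening in m; "gripper_force": force on a finger pad.
Only numpy, scipy, OpenCV 4.12 (cv2) and the standard library are available. Lean on these libraries where they do the work, as an engineer would, in place of code of your own. Each camera call takes 0.05 s, during which the arm holds its last target. There are 200 camera calls.

## Working session

There is one attempt and no reset: what is moved stays moved. The work goes in short steps, Python scripts to look and compute and a shell command to move; the robot and the scene stay as the last step left them, time stands still between calls to the robot, and variables do not carry over. Pictures are saved under pics/ and viewed, at most 14 in all, crops included, and the job is handed in when it is done.

```bash
mkdir -p pics
python3 - <<'E'
from rig import get_state, imaging
import cv2
print(get_state())
for n in("top","side"):
    im=imaging.get_image(n); cv2.imwrite(f"pics/{n}0.png",im[:,:,::-1]); p=imaging.camera_params(n); print(n,p)
print(imaging.camera_params("wrist"))
E
```

```text
{'clock': 0.0, 'qpos': array([ 1.18498353e+00,  2.76623216e-01,  1.50613696e+00,  9.54013770e-06,
        1.36069947e+00, -1.20988628e-01]), 'qd': array([ 0.00073613, -0.00093022,  0.00052963,  0.00025013,  0.00189456,
        0.00029692]), 'effort': array([ 1.70202304e-03, -4.16760743e+01, -2.45807862e+01,  2.57618797e-05,
        1.09243824e-02, -9.48351158e-06]), 'position': array([0.15030941, 0.55449639, 0.24942206]), 'ee_rot': array([-2.38540924e-04,  1.32026429e-01,  9.91245757e-01, -9.02517854e-04]), 'contact_force': array([ 1.41402188, -0.82872949,  0.49189536]), 'moment': array([-0.0297625 , -0.00574413,  0.00582746]), 'gripper_force': 0.0, 'width': 0.08477810763897402}
top {'camera_matrix': array([[406.18356147,   0.        , 318.15169544],
       [  0.        , 406.18356147, 200.52566923],
       [  0.        ,   0.        ,   1.        ]]), 'cam_to_world': array([[ 0.00764557, -0.99207891,  0.12538332,  0.47722199],
       [-0.99987991, -0.00927478, -0.01241522, -0.00785251],
       [ 0.01347978, -0.12527334, -0.99203069,  1.02668099],
       [ 0.        ,  0.        ,  0
[... 295 characters left out ...]
963515, -0.55155482,  0.60934644, -0.5704637 ],
       [ 0.00819034, -0.7451622 , -0.66683298,  0.695496  ],
       [ 0.        ,  0.        ,  0.        ,  1.        ]])}
{'camera_matrix': array([[309.70691629,   0.        , 323.57590311],
       [  0.        , 309.70691629, 201.09964643],
       [  0.        ,   0.        ,   1.        ]]), 'T_tool_cam': array([[ 7.82498166e-04, -9.45511602e-01, -3.25587467e-01,
         8.41186296e-02],
       [ 9.99999659e-01,  8.25863981e-04,  5.01838768e-06,
        -6.11134909e-04],
       [ 2.64146017e-04, -3.25587359e-01,  9.45511926e-01,
        -1.23018250e-01],
       [ 0.00000000e+00,  0.00000000e+00,  0.00000000e+00,
         1.00000000e+00]])}
```

View pics/top0.png

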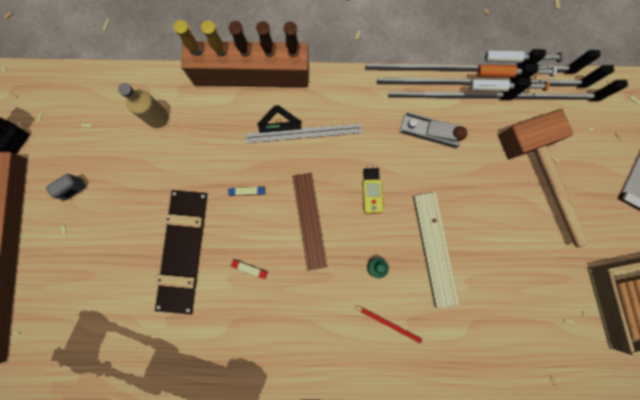

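View pics/side0.png

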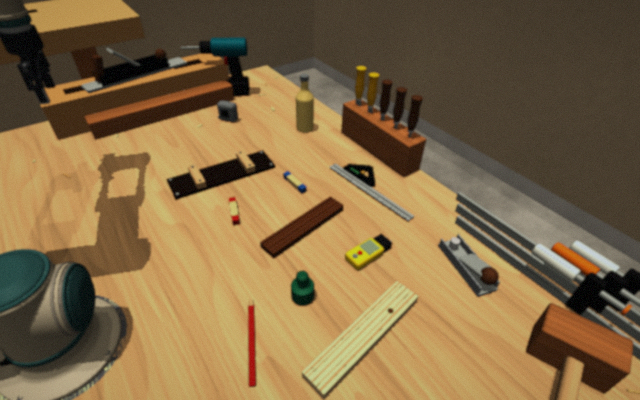

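The top picture shows the baseboard at about (181,252), blue sticker (247,191), red sticker (249,269), walnut (309,222), weight (378,268), oak (436,250), meter (372,192), and the square at (305,133). The side picture agrees.

```bash
cat > h.py <<'E'
import numpy as np, cv2
from scipy.optimize import least_squares
from scipy.spatial.transform import Rotation as R
from rig import get_state, imaging
def cam(name, state=None):
    p=imaging.camera_params(name); K=p["camera_matrix"]
    if name!="wrist": return K,p["cam_to_world"],False
    T=np.eye(4); q=state["ee_rot"]; T[:3,:3]=R.from_quat([q[1],q[2],q[3],q[0]]).as_matrix(); T[:3,3]=state["position"]
    return K,T@p["T_tool_cam"],True
def proj(c,P):
    K,T,fe=c; P=np.atleast_2d(P); Q=(P-T[:3,3])@T[:3,:3]
    if fe:
        r=np.linalg.norm(Q[:,:2],axis=1); th=np.arctan2(r,Q[:,2]); n=Q[:,:2]/np.maximum(r,1e-9)[:,None]*th[:,None]
    else: n=Q[:,:2]/Q[:,2:]
    return n*[K[0,0],K[1,1]]+K[:2,2]
def unproj(c,uv,z):
    K,T,fe=c; n=(np.atleast_2d(uv)-K[:2,2])/[K[0,0],K[1,1]]
    if fe:
        th=np.linalg.norm(n,axis=1)[:,None]; d=np.hstack([n/np.maximum(th,1e-9)*np.sin(th),np.cos(th)])
    else: d=np.hstack([n,np.ones((len(n),1))])
    d=d@T[:3,:3].T; return T[:3,3]+d*((z-T[2,3])/d[:,2])[:,None]
def place(p,L):
    c,s=np.cos(p[2]),np.sin(p[2]); L=np.atleast_2d(L)
    return np.c_[p[0]+c*L[:,0]-s*L[:,1],p[1]+s*L[:,0]+c*L[:,1],L[:,2]]
def fit(obs,p0):  # obs: list of (cam, local pts, pixels)
    f=lambda p:np.concatenate([(proj(c,place(p,L))-np.array(u)).ravel() for c,L,u in obs])
    r=least_squares(f,p0,x_scale=[.01,.01,.1]); return r.x,np.sqrt(np.mean(r.fun**2))
def rect(l,w,z): return np.array([[l/2,w/2,z],[l/2,-w/2,z],[-l/2,-w/2,z],[-l/2,w/2,z]]) # far-left, far-right, near-right, near-left
E
python3 - <<'E'
from h import *
c=cam("top")
D=dict(base=(.3,.09,.012,[(173,191),(207,193),(192,313),(155,311)]),walnut=(.24,.05,.02,[(293,176),(311,174),(326,267),(307,269)]),
oak=(.28,.055,.024,[(415,196),(436,194),(457,303),(437,306)]))
for k,(l,w,z,u) in D.items():
    p0=unproj(c,np.mean(u,0),z)[0]; p,e=fit([(c,rect(l,w,z),u)],[p0[0],p0[1],0]); print(k,p.round(4),np.degrees(p[2]).round(1),e.round(2))
for k,z,u in (("blue",.018,[(229,191.5),(265,191)]),("red",.018,[(232,264),(267,274)]),("weight",.07,[(378,267)]),("meter",.026,[(371,170),(373,212)])):
    q=unproj(c,u,z); print(k,q.mean(0).round(4), np.degrees(np.arctan2(*(q[-1]-q[0])[[1,0]])).round(1))
E
```

```text
base [ 0.4772  0.3148 -0.0843] -4.8 0.95
walnut [0.5536 0.0015 0.1629] 9.3 1.07
oak [ 0.4871 -0.3116  0.1658] 9.5 1.48
blue [0.6265 0.1579 0.018 ] -88.6
red [0.4344 0.1462 0.018 ] -105.3
weight [ 0.4433 -0.1605  0.07  ] 0.0
meter [ 0.6293 -0.1546  0.026 ] -177.8
```

```bash
cat > snap.py <<'E'
import sys
from h import *
s=get_state(); im=imaging.get_image("wrist"); n=sys.argv[1]
cv2.imwrite(f"pics/{n}.png",im[:,:,::-1]); np.save(f"pics/{n}.npy",{k:s[k] for k in("position","ee_rot")},allow_pickle=True)
print(s["clock"],s["position"].round(4),s["ee_rot"].round(4))
E
python3 -m inch '[{"claw":1,"travel":[0.25,-0.2,0.08],"turn":0.058},{"claw":1,"travel":[0.45,-0.4,0.2],"turn":0.058},{"claw":1,"travel":[0.6,-0.55,0.3],"turn":0.058},{"claw":1,"travel":[0.75,-0.7,0.4],"turn":0.058},{"claw":1,"travel":[0.95,-0.9,0.4],"turn":0.058}]' 60
python3 -m inch '[{"claw":1,"travel":[0.25,-0.2,0],"turn":0},{"claw":1,"travel":[0.5,-0.35,0],"turn":0},{"claw":1,"travel":[0.5,-0.35,0],"turn":0},{"claw":1,"travel":[0.5,-0.35,0],"turn":0}]'
python3 snap.py base
```

```text
clock: 0.6
position: [0.3216, 0.3947, 0.3287]
ee_rot: [0.001, 0.041, 0.999, 0.001]
contact_force: [0.1, 0.8, 0.8]
width: 0.0852
gripper_force: 0.0
clock: 1.0
position: [0.4227, 0.3232, 0.3259]
ee_rot: [-0.0, 0.044, 0.999, -0.001]
contact_force: [-0.1, 0.4, 0.4]
width: 0.0854
gripper_force: 0.0
1.0 [0.4227 0.3232 0.3259] [-0.00e+00  4.36e-02  9.99e-01 -7.00e-04]
```

View pics/base.png

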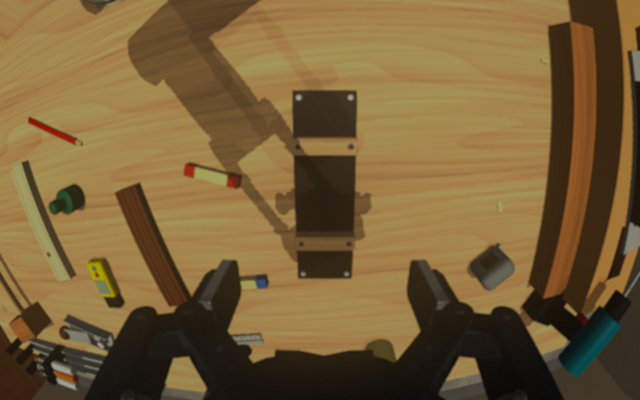

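The wrist picture shows the baseboard with corners at (292,92), (356,91), (352,278), (297,278). The near bearer is at rows 137–155 and the far one at rows 235–251.

```bash
cat >> h.py <<'E'
def load(n): 
    s=np.load(f"pics/{n}.npy",allow_pickle=True).item(); return cam("wrist",s),cv2.imread(f"pics/{n}.png").astype(np.float32)
def refine(c,im,segs,p0,w=6,it=6):
    """segs: list of (A,B) local 3D edge ends; fit x,y,yaw to the strongest gradients near the projected edges"""
    g=cv2.GaussianBlur(im,(0,0),1.0); p=np.array(p0,float); t=np.linspace(.08,.92,25)[:,None]; 
    for k in range(it):
        L=np.vstack([A+(B-A)*t for A,B in segs]); D=np.vstack([np.repeat((B-A)[None],25,0) for A,B in segs])
        u=proj(c,place(p,L)); v=proj(c,place(p,L+D*.01))-u; n=np.c_[-v[:,1],v[:,0]]/np.linalg.norm(v,axis=1)[:,None]
        ww=w if k<2 else max(w/2,2.5); off=np.arange(-ww,ww+.01,.25); S=u[:,None]+off[None,:,None]*n[:,None]
        I=cv2.remap(g,S[...,0].astype(np.float32),S[...,1].astype(np.float32),cv2.INTER_LINEAR)
        G=np.linalg.norm(np.gradient(I,axis=1),axis=2); m=G.argmax(1); d=off[m]; ok=(G.max(1)>1.0)&(np.abs(d)<ww)
        tgt=u+d[:,None]*n
        f=lambda q:(((proj(c,place(q,L))-tgt)*n).sum(1))[ok]
        r=least_squares(f,p,x_scale=[.01,.01,.1],loss="soft_l1",f_scale=.5); p=r.x
    return p,np.median(np.abs(r.fun)),ok.mean()
def edges(l,w,z,x0=0):
    r=rect(l,w,z)+[x0,0,0]; return [(r[i],r[(i+1)%4]) for i in range(4)]
E
python3 - <<'E'
from h import *
c,im=load("base")
u=[(352,278),(297,278),(292,92),(356,91)]
p,e=fit([(c,rect(.3,.09,.012),u)],[.477,.315,-.08]); print(p,e)
p,e,k=refine(c,im,edges(.3,.09,.012),p,5); print("base",p.round(4),np.degrees(p[2]),e,k)
# bearers: sub-fit along base x
for x0 in(-.075,.075):
    best=[]
    for d in np.arange(-.068,-.0825,-.001):
        q=place(p,[[np.sign(x0)*-d,0,0]])[0]
        b,e,k=refine(c,im,edges(.024,.09,.032),[q[0],q[1],p[2]],4); cs=np.array([np.cos(p[2]),np.sin(p[2])]); best.append((e,((b[:2]-p[:2])@cs),((b[:2]-p[:2])@[-cs[1],cs[0]]),np.degrees(b[2])))
    best.sort(); print(np.round(best[:4],4))
c2=cam("top"); im=imaging.get_image("top")[:,:,::-1].astype(np.float32)
print("top base",refine(c2,im,edges(.3,.09,.012),p,4))
E
```

```text
[ 0.47698167  0.3185285  -0.08262387] 0.782771780513642
base [ 0.4756  0.3185 -0.0848] -4.860754409712803 0.25721203861793496 0.96
[[ 2.0110e-01 -7.2500e-02 -6.6000e-03 -5.1327e+00]
 [ 2.7470e-01 -7.2400e-02  1.4000e-03 -5.1204e+00]
 [ 2.7890e-01 -7.2400e-02  1.4000e-03 -5.1024e+00]
 [ 2.8130e-01 -7.2400e-02 -6.7000e-03 -5.0671e+00]]
[[ 1.6810e-01  7.4000e-02  1.0000e-03 -5.0509e+00]
 [ 1.7640e-01  7.3900e-02  8.0000e-04 -4.9751e+00]
 [ 1.7690e-01  7.3900e-02  9.0000e-04 -5.3817e+00]
 [ 1.9370e-01  7.3900e-02  8.0000e-04 -5.1662e+00]]
top base (array([ 0.47792356,  0.31624954, -0.08528451]), np.float64(0.2585162921113546), np.float64(1.0))
```

```bash
python3 -c "
from rig import get_state as g;s=g();print(s['clock'],s['position'])"
python3 -m inch '[{"claw":1,"travel":[0,-0.2,0],"turn":0.08},{"claw":1,"travel":[0,-0.45,0],"turn":0.08},{"claw":1,"travel":[0,-0.7,0],"turn":0.08},{"claw":1,"travel":[0,-0.95,0],"turn":0.08},{"claw":1,"travel":[0,-1,0],"turn":0.08}]'
python3 -m inch '[{"claw":1,"travel":[0,-0.25,0],"turn":0},{"claw":1,"travel":[0,-0.5,0],"turn":0},{"claw":1,"travel":[0,-0.75,0],"turn":0},{"claw":1,"travel":[0,-1,0],"turn":0},{"claw":1,"travel":[0,-1,0],"turn":0}]'
python3 -m inch '[{"claw":1,"travel":[0,-0.25,0],"turn":0},{"claw":1,"travel":[0,-0.5,0],"turn":0},{"claw":1,"travel":[0,-0.75,0],"turn":0},{"claw":1,"travel":[0.1,-1,0],"turn":0},{"claw":1,"travel":[0.1,-1,0],"turn":0}]'
python3 -m inch '[{"claw":1,"travel":[0,0,0],"turn":0},{"claw":1,"travel":[0,0,0],"turn":0}]'
python3 snap.py oak
python3 - <<'E'
from h import *
c,im=load("oak")
for w in(12,6): print(refine(c,im,edges(.28,.055,.024),[.487,-.312,.166],w,10))
E
```

```text
1.1 [0.41990831 0.32506768 0.32612141]
clock: 1.6
position: [0.4187, 0.1225, 0.3268]
ee_rot: [-0.0, -0.083, 0.997, -0.001]
contact_force: [-0.1, 0.8, -0.1]
width: 0.0854
gripper_force: 0.0
clock: 2.1
position: [0.4204, -0.0787, 0.3265]
ee_rot: [-0.0, -0.081, 0.997, -0.001]
contact_force: [0.0, -0.1, -0.4]
width: 0.0854
gripper_force: 0.0
clock: 2.6
position: [0.4428, -0.2779, 0.3256]
ee_rot: [0.0, -0.083, 0.997, -0.001]
contact_force: [0.3, 0.3, -1.2]
width: 0.0853
gripper_force: 0.0
clock: 2.8
position: [0.4406, -0.2724, 0.3265]
ee_rot: [-0.0, -0.085, 0.996, 0.001]
contact_force: [-0.7, -0.6, -0.5]
width: 0.0851
gripper_force: 0.0
2.8 [ 0.4406 -0.2724  0.3265] [-2.000e-04 -8.540e-02  9.963e-01  1.000e-03]
(array([ 0.48616438, -0.31128223,  0.17496334]), np.float64(0.5649920116262628), np.float64(1.0))
(array([ 0.48628977, -0.31139141,  0.17465292]), np.float64(0.5046785712617283), np.float64(0.96))
```

View pics/oak.png

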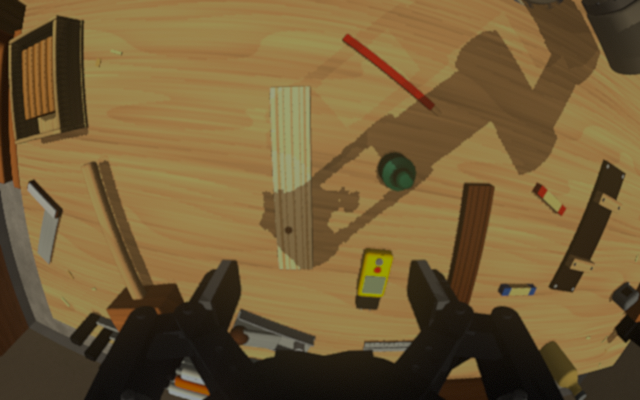

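The oak shows near corners at (270,87) and (309,87), and far ones at (279,268) and (312,269). The meter is well clear at (375,278).

Run:
```python
from h import *
c,im=load("oak")
u=[(312,269),(279,268),(270,87),(309.5,87)]
p,e=fit([(c,rect(.28,.055,.024),u)],[.487,-.312,.166]); print(p,e)
q,e,k=refine(c,im,edges(.28,.055,.024),p,3,10); print(q,e,k,proj(c,place(q,rect(.28,.055,.024))).round(1).tolist())
t=imaging.get_image("top")[:,:,::-1].astype(np.float32); print("top",refine(cam("top"),t,edges(.28,.055,.024),q,4,10))
print(get_state()["position"])
```

```text
[ 0.48590479 -0.31066697  0.17302242] 0.7460458601990526
[ 0.48628407 -0.31131936  0.17506409] 0.5374933484308357 0.98 [[312.2, 269.7], [278.1, 269.4], [268.9, 87.2], [309.3, 85.9]]
top (array([ 0.48763353, -0.3122834 ,  0.18052653]), np.float64(0.30896055893799523), np.float64(0.91))
[ 0.44029902 -0.27248241  0.32694189]
```

```bash
python3 -m inch '[{"claw":1,"travel":[0.12,-0.1,-0.2],"turn":0.002},{"claw":1,"travel":[0.23,-0.195,-0.4],"turn":0.002},{"claw":1,"travel":[0.23,-0.195,-0.65],"turn":0.002},{"claw":1,"travel":[0.23,-0.195,-0.9],"turn":0.002},{"claw":1,"travel":[0.23,-0.195,-1],"turn":0.002}]'
python3 -m inch '[{"claw":1,"travel":[0,0,-0.1],"turn":0},{"claw":1,"travel":[0,0,-0.1],"turn":0}]'
python3 snap.py oak2
python3 - <<'E'
from h import *
c,im=load("oak2")
print(refine(c,im,[e for i,e in enumerate(edges(.28,.055,.024)) if i!=0],[.4865,-.3115,.176],5,10))
E
```

```text
clock: 3.4
position: [0.4839, -0.31, 0.1223]
ee_rot: [-0.003, -0.088, 0.996, 0.003]
contact_force: [0.3, 0.8, -0.6]
width: 0.0855
gripper_force: 0.0
clock: 3.6
position: [0.4847, -0.3109, 0.1044]
ee_rot: [-0.002, -0.088, 0.996, 0.002]
contact_force: [-0.3, 0.0, 0.5]
width: 0.0852
gripper_force: 0.0
3.6 [ 0.4847 -0.3109  0.1044] [-0.0021 -0.0881  0.9961  0.0023]
(array([ 0.48654682, -0.31097317,  0.17607859]), np.float64(0.6390981182442628), np.float64(0.96))
```

View pics/oak2.png

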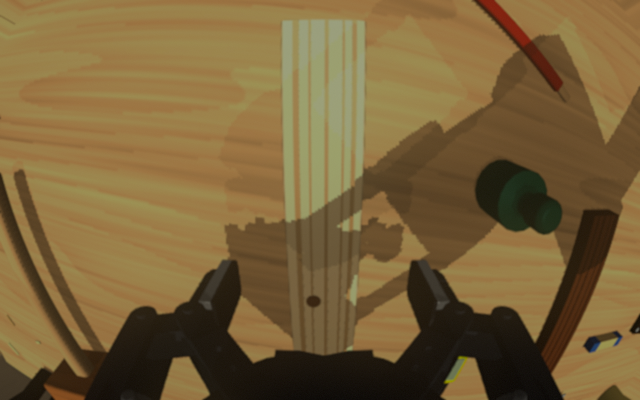

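The oak is centred between the fingers (edges at about columns 290 and 360), so I'll descend and grip.

```bash
python3 -m inch '[{"claw":1,"travel":[0.005,0,-0.15],"turn":0},{"claw":1,"travel":[0.005,0,-0.3],"turn":0},{"claw":1,"travel":[0.005,0,-0.38],"turn":0},{"claw":1,"travel":[0.005,0,-0.4],"turn":0},{"claw":1,"travel":[0.005,0,-0.4],"turn":0}]' 80
python3 -m inch '[{"claw":-1,"travel":[0,0,0],"turn":0},{"claw":-1,"travel":[0,0,0],"turn":0},{"claw":-1,"travel":[0,0,0],"turn":0},{"claw":-1,"travel":[0,0,0],"turn":0},{"claw":-1,"travel":[0,0,0],"turn":0}]' 80
python3 -m inch '[{"claw":-1,"travel":[0,0,0],"turn":0},{"claw":-1,"travel":[0,0,0],"turn":0},{"claw":-1,"travel":[0,0,0],"turn":0},{"claw":-1,"travel":[0,0,0],"turn":0},{"claw":-1,"travel":[0,0,0],"turn":0}]' 80
```

```text
clock: 4.15
position: [0.488, -0.3139, 0.0279]
ee_rot: [0.001, -0.088, 0.996, -0.001]
contact_force: [0.1, -0.6, 0.6]
width: 0.0856
gripper_force: 0.0
clock: 4.65
position: [0.4881, -0.3143, 0.0287]
ee_rot: [0.001, -0.087, 0.996, -0.001]
contact_force: [-0.4, 1.0, 7.0]
width: 0.0529
gripper_force: 85.1
clock: 5.15
position: [0.4881, -0.3143, 0.0287]
ee_rot: [0.001, -0.087, 0.996, -0.001]
contact_force: [0.0, 1.1, 6.7]
width: 0.0527
gripper_force: 85.1
```

```bash
python3 -m inch '[{"claw":-1,"travel":[0,0,0.1],"turn":0},{"claw":-1,"travel":[0,0,0.25],"turn":0},{"claw":-1,"travel":[0,0,0.45],"turn":0},{"claw":-1,"travel":[0,0,0.65],"turn":0},{"claw":-1,"travel":[0,0.1,0.8],"turn":0}]'
python3 -m inch '[{"claw":-1,"travel":[0,0.15,0],"turn":-0.02},{"claw":-1,"travel":[0,0.35,0],"turn":-0.04},{"claw":-1,"travel":[0,0.55,0],"turn":-0.06},{"claw":-1,"travel":[0,0.75,0],"turn":-0.08},{"claw":-1,"travel":[0,0.95,0],"turn":-0.083}]'
python3 -m inch '[{"claw":-1,"travel":[0,0.2,0],"turn":0},{"claw":-1,"travel":[0,0.4,0],"turn":0},{"claw":-1,"travel":[0,0.6,0],"turn":0},{"claw":-1,"travel":[0,0.8,0],"turn":0},{"claw":-1,"travel":[0,1,0],"turn":0}]'
python3 -m inch '[{"claw":-1,"travel":[0,0.2,0],"turn":0},{"claw":-1,"travel":[0,0.4,0],"turn":0},{"claw":-1,"travel":[0,0.6,0],"turn":0},{"claw":-1,"travel":[0,0.8,0],"turn":0},{"claw":-1,"travel":[0,1,0],"turn":0}]'
python3 -m inch '[{"claw":-1,"travel":[0,0,0],"turn":0},{"claw":-1,"travel":[0,0,0],"turn":0},{"claw":-1,"travel":[0,0,0],"turn":0}]'
python3 snap.py hold1
```

```text
clock: 5.65
position: [0.4882, -0.2963, 0.1898]
ee_rot: [0.002, -0.086, 0.996, -0.002]
contact_force: [0.1, 0.0, -3.0]
width: 0.0527
gripper_force: 84.9
clock: 6.15
position: [0.4867, -0.1023, 0.1871]
ee_rot: [0.0, 0.044, 0.999, -0.0]
contact_force: [0.9, -0.5, -2.1]
width: 0.0528
gripper_force: 84.9
clock: 6.65
position: [0.4868, 0.0978, 0.1871]
ee_rot: [0.0, 0.043, 0.999, 0.0]
contact_force: [1.2, -0.2, -2.4]
width: 0.053
gripper_force: 84.9
clock: 7.15
position: [0.4867, 0.2977, 0.187]
ee_rot: [0.0, 0.043, 0.999, 0.0]
contact_force: [0.3, -0.3, -2.3]
width: 0.0526
gripper_force: 84.9
clock: 7.45
position: [0.4869, 0.2953, 0.1866]
ee_rot: [-0.0, 0.043, 0.999, -0.0]
contact_force: [-0.8, 0.3, -2.2]
width: 0.0529
gripper_force: 85.0
7.45 [0.4869 0.2953 0.1866] [-2.000e-04  4.300e-02  9.991e-01 -5.000e-04]
```

View pics/hold1.png

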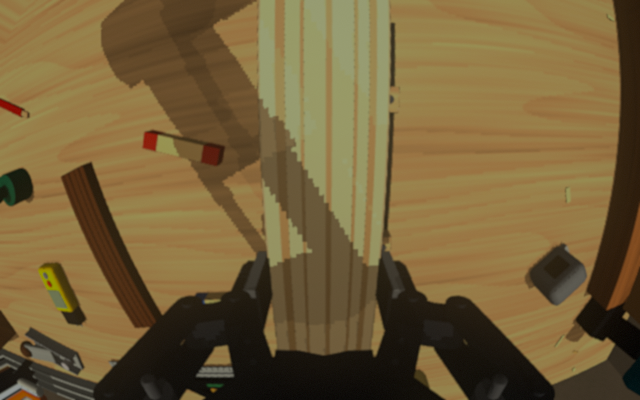

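Oak is held squarely at columns 260–388, with the baseboard's left (+y) edge just showing at column 392.

Run:
```python
from h import *
c,im=load("hold1"); s=np.load("pics/hold1.npy",allow_pickle=True).item(); x,y,z=s["position"]
for zt in(.180,.182,.184):
    A=lambda yy:(np.array([-.09,yy,zt]),np.array([.02,yy,zt]))
    # long edges only; x along board unconstrained -> hold with prior by fixing yaw/x via small grid
    p,e,k=refine(c,im,[A(.0275),A(-.0275)],[x,y,-.086],6,8)
    n=np.array([-np.sin(p[2]),np.cos(p[2])]); print(zt,p.round(4),"lat",((p[:2]-[x,y])@n).round(4),np.degrees(p[2]).round(2),e,k)
# base left edge
p=[.4765,.318,-.085]
for q in(-.13,): 
    b,e,k=refine(c,im,[(np.array([-.10,.045,.012]),np.array([.04,.045,.012]))],p,6,8); n=np.array([-np.sin(p[2]),np.cos(p[2])]); print("base lat shift",((b[:2]-p[:2])@n).round(4),np.degrees(b[2]),e,k)
```

```text
0.18 [ 0.3228  0.3083 -0.053 ] lat 0.0044 -3.04 nan 0.0
0.182 [ 0.3324  0.308  -0.0976] lat -0.0023 -5.59 nan 0.0
0.184 [ 0.3485  0.3068 -0.0952] lat -0.0016 -5.45 nan 0.0
base lat shift -0.0046 -4.751253084034879 0.19937807623377288 1.0
  return _methods._mean(a, axis=axis, dtype=dtype,
  ret = ret.dtype.type(ret / rcount)
```

Run:
```python
from h import *
c,im=load("hold1"); s=np.load("pics/hold1.npy",allow_pickle=True).item(); x,y,z=s["position"]
n=np.array([np.sin(.086),np.cos(.086)]); f=np.array([np.cos(.086),-np.sin(.086)])
g=im.mean(2)
for r in(60,140,180): print(r,"L",g[r,252:268].round(0).astype(int).tolist(),"R",g[r,380:402].round(0).astype(int).tolist())
```

```text
60 L [115, 115, 115, 115, 116, 118, 125, 133, 138, 139, 139, 140, 140, 139, 139, 140] R [139, 140, 140, 139, 140, 139, 140, 139, 135, 123, 97, 64, 47, 49, 70, 98, 115, 120, 119, 119, 118, 119]
140 L [64, 64, 64, 65, 65, 63, 66, 75, 84, 89, 93, 95, 93, 94, 94, 94] R [135, 135, 135, 135, 135, 134, 130, 119, 98, 66, 45, 48, 67, 95, 112, 115, 114, 113, 114, 114, 114, 113]
180 L [96, 96, 96, 96, 96, 96, 96, 97, 95, 98, 109, 106, 94, 83, 82, 82] R [134, 135, 134, 133, 128, 112, 82, 56, 46, 50, 70, 95, 110, 115, 115, 115, 113, 114, 115, 114, 115, 115]
```

Run:
```python
from h import *
c,im=load("hold1"); s=np.load("pics/hold1.npy",allow_pickle=True).item(); x,y,z=s["position"]
n=np.array([np.sin(.086),np.cos(.086)])
for r,l,R_,b in((60,258.5,390.0,394.6),(140,259.5,388.3,392.8),(180,261.5,386,390.7)):
    for zt in(.182,): q=unproj(c,[(l,r),(R_,r)],zt)[:,:2]; d=(q-[x,y])@n
    qb=unproj(c,[(b,r)],.012)[0,:2]; print(r,d.round(4),"mid",d.mean().round(4),"w",(d[1]-d[0]).round(4),"base centre lat rel tool",((qb-[x,y])@n-.045).round(4))
for p in([.4756,.3185],[.478,.3162]): print("pred",(np.array(p)-[x,y])@n)
```

```text
60 [-0.0271  0.0264] mid -0.0004 w 0.0535 base centre lat rel tool 0.0217
140 [-0.0275  0.0265] mid -0.0005 w 0.054 base centre lat rel tool 0.022
180 [-0.0274  0.0264] mid -0.0005 w 0.0538 base centre lat rel tool 0.022
pred 0.022191585124199633
pred 0.020106230954999107
```

```bash
python3 -m inch '[{"claw":-1,"travel":[-0.05,0.115,-0.1],"turn":0},{"claw":-1,"travel":[-0.05,0.115,-0.25],"turn":0},{"claw":-1,"travel":[-0.05,0.115,-0.4],"turn":0},{"claw":-1,"travel":[-0.05,0.115,-0.5],"turn":0},{"claw":-1,"travel":[-0.05,0.115,-0.57],"turn":0}]'
python3 -m inch '[{"claw":-1,"travel":[0,0,0],"turn":0},{"claw":-1,"travel":[0,0,-0.01],"turn":0},{"claw":-1,"travel":[0,0,-0.02],"turn":0},{"claw":-1,"travel":[0,0,-0.03],"turn":0},{"claw":-1,"travel":[0,0,-0.03],"turn":0}]'
```

```text
clock: 8.0
position: [0.4766, 0.3173, 0.0712]
ee_rot: [-0.001, 0.044, 0.999, -0.001]
contact_force: [-0.3, -0.1, -3.0]
width: 0.053
gripper_force: 85.0
clock: 8.5
position: [0.4774, 0.3192, 0.0671]
ee_rot: [0.0, 0.043, 0.999, 0.0]
contact_force: [-1.1, 0.6, -2.3]
width: 0.0529
gripper_force: 85.0
```

```bash
python3 -m inch '[{"claw":-1,"travel":[0,-0.004,-0.01],"turn":0},{"claw":-1,"travel":[0,-0.004,-0.02],"turn":0},{"claw":-1,"travel":[0,-0.004,-0.025],"turn":0},{"claw":-1,"travel":[0,-0.004,-0.028],"turn":0},{"claw":-1,"travel":[0,-0.004,-0.028],"turn":0}]'
python3 -m inch '[{"claw":-1,"travel":[0,0,-0.004],"turn":0},{"claw":-1,"travel":[0,0,-0.004],"turn":0}]'
```

```text
clock: 9.0
position: [0.4771, 0.3184, 0.0609]
ee_rot: [-0.0, 0.043, 0.999, -0.0]
contact_force: [-0.1, 0.6, -2.2]
width: 0.0525
gripper_force: 85.0
clock: 9.2
position: [0.4773, 0.3185, 0.0608]
ee_rot: [0.0, 0.043, 0.999, 0.0]
contact_force: [-0.7, 1.0, 1.9]
width: 0.0526
gripper_force: 85.4
```

```bash
python3 -m inch '[{"claw":-1,"travel":[0,0,-0.003],"turn":0},{"claw":-1,"travel":[0,0,-0.003],"turn":0},{"claw":0.6,"travel":[0,0,-0.003],"turn":0},{"claw":0.8,"travel":[0,0,-0.003],"turn":0},{"claw":1,"travel":[0,0,-0.003],"turn":0}]'
python3 -m inch '[{"claw":1,"travel":[0,0,0],"turn":0},{"claw":1,"travel":[0,0,0],"turn":0},{"claw":1,"travel":[0,0,0],"turn":0},{"claw":1,"travel":[0,0,0.05],"turn":0},{"claw":1,"travel":[0,0,0.2],"turn":0}]'
python3 -m inch '[{"claw":1,"travel":[0,0,0.25],"turn":0},{"claw":1,"travel":[0,0,0.5],"turn":0},{"claw":1,"travel":[0,0,0.75],"turn":0},{"claw":1,"travel":[0,0,1],"turn":0},{"claw":1,"travel":[0,0,1],"turn":0}]'
python3 -m inch '[{"claw":1,"travel":[-0.1,0,0.1],"turn":0},{"claw":1,"travel":[-0.1,0,0.1],"turn":0},{"claw":1,"travel":[-0.1,0,0.1],"turn":0}]'
python3 snap.py placed1
python3 - <<'E'
from h import *
c,im=load("placed1")
B=edges(.3,.09,.012); print("base",refine(c,im,B,[.4765,.318,-.085],4,8)); print("oak",refine(c,im,edges(.28,.055,.056),[.4765,.318,-.085],4,8))
t=imaging.get_image("top")[:,:,::-1].astype(np.float32); print("top oak",refine(cam("top"),t,edges(.28,.055,.056),[.477,.317,-.085],4,8))
E
```

```text
clock: 9.7
position: [0.4774, 0.3185, 0.0596]
ee_rot: [0.0, 0.043, 0.999, 0.0]
contact_force: [-0.4, 0.5, -0.1]
width: 0.085
gripper_force: 0.0
clock: 10.2
position: [0.4753, 0.3174, 0.098]
ee_rot: [-0.003, 0.043, 0.999, -0.002]
contact_force: [0.5, 0.5, -0.3]
width: 0.0854
gripper_force: 0.0
clock: 10.7
position: [0.4802, 0.32, 0.3089]
ee_rot: [0.007, 0.043, 0.999, 0.004]
contact_force: [0.0, 0.7, -0.1]
width: 0.0857
gripper_force: 0.0
clock: 11.0
position: [0.4572, 0.3184, 0.32]
ee_rot: [0.001, 0.043, 0.999, 0.0]
contact_force: [-0.2, -0.5, -0.9]
width: 0.0853
gripper_force: 0.0
11.0 [0.4572 0.3184 0.32  ] [8.000e-04 4.260e-02 9.991e-01 3.000e-04]
base (array([ 0.48191362,  0.31793629, -0.08371309]), np.float64(0.24692434680542752), np.float64(0.74))
oak (array([ 0.47579515,  0.31814408, -0.08498357]), np.float64(0.2386035568076681), np.float64(0.99))
top oak (array([ 0.47959935,  0.31609718, -0.0822857 ]), np.float64(0.48506783671688786), np.float64(0.98))
```

View pics/placed1.png

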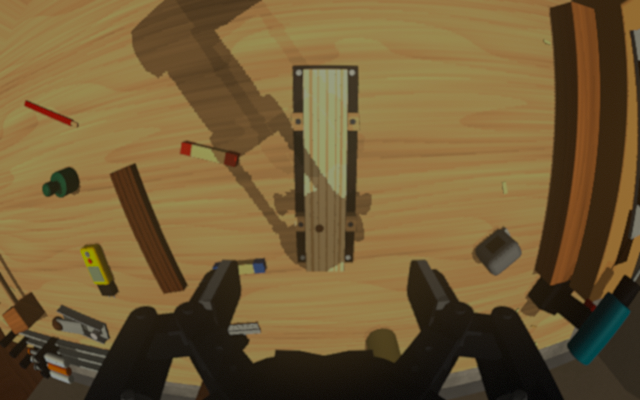

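Run:
```python
from h import *
print(get_state()["qpos"].round(3), get_state()["position"])
```

```text
[ 0.483  0.219  1.416 -0.     1.508 -1.002] [0.45730931 0.31822917 0.3187035 ]
```

```bash
python3 -m inch '[{"claw":1,"travel":[0,-0.15,0],"turn":-0.047},{"claw":1,"travel":[-0.1,-0.35,0],"turn":-0.094},{"claw":1,"travel":[-0.1,-0.55,-0.1],"turn":-0.141},{"claw":1,"travel":[-0.1,-0.75,-0.2],"turn":-0.188},{"claw":1,"travel":[-0.1,-0.84,-0.35],"turn":-0.235}]'
python3 -m inch '[{"claw":1,"travel":[0,0,0],"turn":-0.047},{"claw":1,"travel":[0,0,0],"turn":-0.094},{"claw":1,"travel":[0,0,0],"turn":-0.141},{"claw":1,"travel":[0,0,0],"turn":-0.188},{"claw":1,"travel":[0,0,0],"turn":-0.235}]'
python3 -m inch '[{"claw":1,"travel":[0,0,0],"turn":-0.047},{"claw":1,"travel":[0,0,0],"turn":-0.088},{"claw":1,"travel":[0,0,0],"turn":-0.088},{"claw":1,"travel":[0,0,0],"turn":-0.088},{"claw":1,"travel":[0,0,0],"turn":-0.088}]'
python3 snap.py red
python3 - <<'E'
from h import *
c,im=load("red"); print(get_state()["qpos"].round(3))
E=edges(.018,.09,.018)
for w in (12,6,4): p=refine(c,im,E,[.4344,.1462,np.radians(-15.3)],w,10); print(p, proj(c,place(p[0],rect(.018,.09,.018))).round(0).tolist())
s=get_state(); q=s["ee_rot"]; M=R.from_quat([q[1],q[2],q[3],q[0]]).as_matrix(); print("tool y ang",np.degrees(np.arctan2(M[1,1],M[0,1])))
E
```

```text
clock: 11.6
position: [0.4378, 0.1477, 0.2492]
ee_rot: [0.001, 0.404, 0.915, -0.0]
contact_force: [0.6, 0.6, -0.0]
width: 0.0856
gripper_force: 0.0
clock: 12.1
position: [0.4373, 0.1501, 0.2485]
ee_rot: [-0.0, 0.706, 0.708, -0.001]
contact_force: [-0.1, -0.1, -0.2]
width: 0.0855
gripper_force: 0.0
clock: 12.6
position: [0.4372, 0.1503, 0.2493]
ee_rot: [-0.0, 0.795, 0.607, -0.0]
contact_force: [0.7, 0.1, 0.2]
width: 0.0853
gripper_force: 0.0
12.6 [0.4372 0.1503 0.2493] [-1.000e-04  7.947e-01  6.070e-01 -3.000e-04]
[ 0.181  0.106  1.729 -0.     1.308  0.447]
(array([ 0.43371829,  0.15093585, -0.3417658 ]), np.float64(0.7113903517327281), np.float64(0.97)) [[331.0, 133.0], [325.0, 207.0], [311.0, 206.0], [316.0, 131.0]]
(array([ 0.43370337,  0.15090048, -0.34042742]), np.float64(0.5617344932594343), np.float64(0.97)) [[331.0, 133.0], [325.0, 207.0], [311.0, 206.0], [316.0, 132.0]]
(array([ 0.4336242 ,  0.15092282, -0.34520675]), np.float64(0.6415429425748724), np.float64(0.96)) [[332.0, 133.0], [325.0, 207.0], [310.0, 206.0], [316.0, 131.0]]
tool y ang -15.277432653007526
```

View pics/red.png

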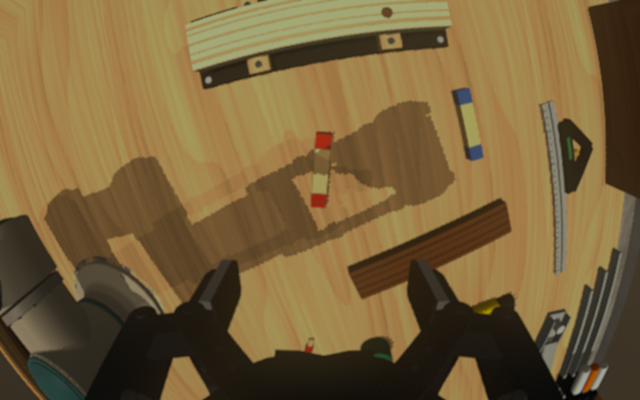

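The red sticker spans (316,131), (332,133), (325,207) and (311,206), agreeing with the fit. The way down is free.

```bash
python3 -m inch '[{"claw":1,"travel":[-0.018,0.003,-0.2],"turn":-0.024},{"claw":1,"travel":[-0.018,0.003,-0.45],"turn":-0.024},{"claw":1,"travel":[-0.018,0.003,-0.7],"turn":-0.024},{"claw":1,"travel":[-0.018,0.003,-0.9],"turn":-0.024},{"claw":1,"travel":[-0.018,0.003,-1],"turn":-0.024}]' 
python3 -m inch '[{"claw":1,"travel":[0,0,-0.05],"turn":0},{"claw":1,"travel":[0,0,-0.09],"turn":0},{"claw":1,"travel":[0,0,-0.1],"turn":0},{"claw":1,"travel":[0,0,-0.1],"turn":0}]' 50
```

```text
clock: 13.15
position: [0.4312, 0.1506, 0.0466]
ee_rot: [-0.001, 0.817, 0.576, -0.003]
contact_force: [-0.6, -0.4, -0.7]
width: 0.0853
gripper_force: 0.0
clock: 13.55
position: [0.4344, 0.1512, 0.0303]
ee_rot: [0.0, 0.817, 0.576, 0.001]
contact_force: [-0.8, -0.8, 0.7]
width: 0.0851
gripper_force: 0.0
```

```bash
python3 -m inch '[{"claw":1,"travel":[0,0,-0.015],"turn":0},{"claw":1,"travel":[0,0,-0.03],"turn":0},{"claw":0.5,"travel":[0,0,-0.03],"turn":0},{"claw":0,"travel":[0,0,-0.03],"turn":0},{"claw":-0.3,"travel":[0,0,-0.03],"turn":0}]' 50
python3 -m inch '[{"claw":-0.3,"travel":[0,0,0],"turn":0},{"claw":-1,"travel":[0,0,0],"turn":0},{"claw":-1,"travel":[0,0,0],"turn":0},{"claw":-1,"travel":[0,0,0],"turn":0},{"claw":-1,"travel":[0,0,0],"turn":0}]' 50
python3 -m inch '[{"claw":-1,"travel":[0,0,0],"turn":0},{"claw":-1,"travel":[0,0,0],"turn":0}]' 50
```

```text
clock: 14.05
position: [0.4337, 0.1511, 0.0238]
ee_rot: [0.0, 0.817, 0.576, 0.0]
contact_force: [0.3, -0.4, -0.3]
width: 0.0444
gripper_force: 0.0
clock: 14.55
position: [0.4338, 0.1511, 0.0239]
ee_rot: [0.0, 0.817, 0.576, 0.0]
contact_force: [0.3, -0.7, 4.4]
width: 0.0164
gripper_force: 50.4
clock: 14.75
position: [0.4339, 0.1511, 0.0239]
ee_rot: [0.0, 0.818, 0.576, 0.0]
contact_force: [0.3, 0.8, 5.3]
width: 0.0165
gripper_force: 50.5
```

```bash
python3 -m inch '[{"claw":-1,"travel":[0,0,0.15],"turn":0},{"claw":-1,"travel":[0,0,0.35],"turn":0.02},{"claw":-1,"travel":[0,0,0.55],"turn":0.04},{"claw":-1,"travel":[0,0.05,0.75],"turn":0.06},{"claw":-1,"travel":[-0.05,0.2,0.75],"turn":0.082}]'
python3 -m inch '[{"claw":-1,"travel":[-0.1,0.2,0],"turn":0},{"claw":-1,"travel":[-0.1,0.4,0],"turn":0},{"claw":-1,"travel":[-0.1,0.6,0],"turn":0},{"claw":-1,"travel":[-0.1,0.665,0],"turn":0},{"claw":-1,"travel":[-0.1,0.665,0],"turn":0}]'
python3 -m inch '[{"claw":-1,"travel":[0,0,-0.1],"turn":0},{"claw":-1,"travel":[0,0,-0.25],"turn":0},{"claw":-1,"travel":[0,0,-0.3],"turn":0},{"claw":-1,"travel":[0,0,-0.3],"turn":0}]'
python3 snap.py held_red
```

```text
clock: 15.25
position: [0.4282, 0.1911, 0.1787]
ee_rot: [0.003, 0.737, 0.676, 0.005]
contact_force: [1.8, 0.0, -0.2]
width: 0.0165
gripper_force: 49.8
clock: 15.75
position: [0.4033, 0.3253, 0.173]
ee_rot: [-0.0, 0.736, 0.677, -0.0]
contact_force: [0.2, -0.2, -0.3]
width: 0.0165
gripper_force: 49.8
clock: 16.15
position: [0.4024, 0.322, 0.1121]
ee_rot: [-0.0, 0.737, 0.676, -0.002]
contact_force: [0.1, -0.3, 0.4]
width: 0.0165
gripper_force: 49.9
16.15 [0.4024 0.322  0.1121] [-2.000e-04  7.371e-01  6.757e-01 -2.500e-03]
```

View pics/held_red.png

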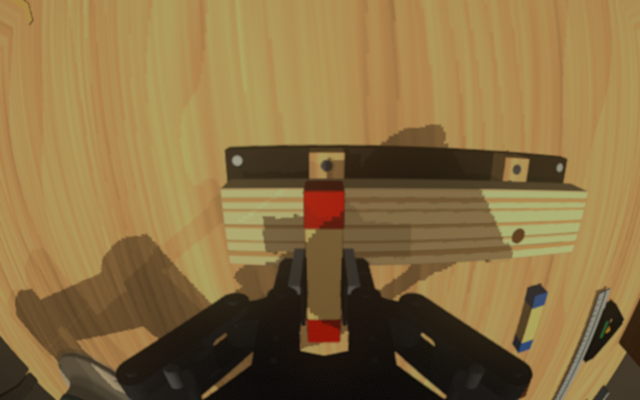

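The sticker (columns 304–344) hangs almost over the near bearer (308–346).

Run:
```python
from h import *
c,im=load("held_red"); f=np.array([np.cos(.086),-np.sin(.086)])
q=unproj(c,[(308.5,152),(346,152)],.032)[:,:2]; print("bearer edges",q.round(4),"along",((q-[.4757,.3183])@f).round(4))
zs=.1121-.0239+.018; q=unproj(c,[(304.5,205),(344,205)],zs)[:,:2]; print("sticker along",((q-[.4757,.3183])@f).round(4))
q=unproj(c,[(324,190)],zs)[0,:2]; n=np.array([np.sin(.086),np.cos(.086)]); print("far end lat",(q-[.4757,.3183])@n)
g=im.mean(2); print(g[152,300:354].astype(int).tolist()); print(g[205,296:352].astype(int).tolist())
print(get_state()["position"])
```

```text
bearer edges [[0.3961 0.3704]
 [0.4209 0.3683]] along [-0.0838 -0.0589]
sticker along [-0.082  -0.0645]
far end lat 0.04152468171543318
[45, 44, 45, 45, 45, 46, 44, 45, 54, 72, 84, 89, 88, 89, 90, 91, 93, 96, 97, 99, 99, 100, 100, 99, 100, 100, 99, 98, 98, 98, 97, 96, 96, 96, 96, 97, 97, 97, 96, 96, 95, 94, 93, 83, 66, 46, 35, 36, 38, 39, 42, 44, 43, 42]
[149, 150, 150, 149, 150, 150, 140, 110, 78, 67, 71, 70, 71, 71, 73, 72, 74, 72, 72, 72, 71, 72, 71, 71, 71, 72, 71, 71, 71, 71, 71, 71, 71, 72, 72, 70, 70, 71, 69, 69, 70, 71, 71, 70, 69, 69, 67, 67, 73, 85, 89, 90, 89, 91, 94, 96]
[0.40346046 0.32287418 0.11338618]
```

```bash
python3 -m inch '[{"claw":-1,"travel":[0.002,0.008,-0.04],"turn":0},{"claw":-1,"travel":[0.002,0.008,-0.08],"turn":0},{"claw":-1,"travel":[0.002,0.008,-0.12],"turn":0},{"claw":-1,"travel":[0.002,0.008,-0.14],"turn":0},{"claw":-1,"travel":[0.002,0.008,-0.15],"turn":0}]'
python3 -m inch '[{"claw":-1,"travel":[0,0,0],"turn":0},{"claw":-1,"travel":[0,0,0],"turn":0}]'
```

```text
clock: 16.7
position: [0.4037, 0.3255, 0.0831]
ee_rot: [-0.0, 0.737, 0.676, -0.0]
contact_force: [0.4, -1.1, -0.2]
width: 0.0168
gripper_force: 49.8
clock: 16.9
position: [0.4041, 0.3258, 0.0838]
ee_rot: [0.0, 0.737, 0.676, 0.0]
contact_force: [-0.0, 0.0, -1.0]
width: 0.0168
gripper_force: 49.8
```

```bash
python3 -m inch '[{"claw":-1,"travel":[0,-0.004,-0.005],"turn":0},{"claw":-1,"travel":[0,-0.004,-0.01],"turn":0},{"claw":-1,"travel":[0,-0.004,-0.015],"turn":0},{"claw":-1,"travel":[0,-0.004,-0.019],"turn":0},{"claw":-1,"travel":[0,-0.004,-0.019],"turn":0}]'
python3 -m inch '[{"claw":-1,"travel":[0,0,-0.003],"turn":0},{"claw":-1,"travel":[0,0,-0.003],"turn":0}]'
```

```text
clock: 17.4
position: [0.4041, 0.3249, 0.08]
ee_rot: [0.0, 0.737, 0.676, 0.0]
contact_force: [0.4, -0.3, 0.5]
width: 0.0165
gripper_force: 50.0
clock: 17.6
position: [0.4041, 0.3249, 0.08]
ee_rot: [0.0, 0.737, 0.676, 0.0]
contact_force: [-1.6, -0.3, 4.8]
width: 0.0164
gripper_force: 50.5
```

```bash
python3 -m inch '[{"claw":-0.4,"travel":[0,0,0],"turn":0},{"claw":0,"travel":[0,0,0],"turn":0},{"claw":1,"travel":[0,0,0.01],"turn":0},{"claw":1,"travel":[0,0,0.05],"turn":0},{"claw":1,"travel":[0,0,0.2],"turn":0}]'
python3 -m inch '[{"claw":1,"travel":[0,0,0.2],"turn":0},{"claw":1,"travel":[0.05,-0.05,0.4],"turn":0},{"claw":1,"travel":[0.2,-0.2,0.6],"turn":0},{"claw":1,"travel":[0.4,-0.3,0.6],"turn":0},{"claw":1,"travel":[0.6,-0.45,0.6],"turn":0.035}]'
python3 -m inch '[{"claw":1,"travel":[0.2,-0.1,0],"turn":0},{"claw":1,"travel":[0.4,-0.2,0],"turn":0},{"claw":1,"travel":[0.5,-0.37,0],"turn":0},{"claw":1,"travel":[0.5,-0.37,0],"turn":0},{"claw":1,"travel":[0.5,-0.37,0],"turn":0}]'
python3 -m inch '[{"claw":1,"travel":[0,0,0],"turn":0},{"claw":1,"travel":[0,0,0],"turn":0}]'
python3 snap.py blue
python3 - <<'E'
from h import *
c,im=load("blue"); print(get_state()["qpos"].round(3))
E=edges(.018,.09,.018)
for w in (12,6,4): p=refine(c,im,E,[.628,.160,np.radians(1.4)],w,10); print(p, proj(c,place(p[0],rect(.018,.09,.018))).round(0).tolist())
E
python3 - <<'E'
from h import *
c,im=load("blue"); print("red placed",refine(c,im,edges(.018,.09,.074),[.404,.3245,-.086],4,10)[0],"target along -.0724")
E
```

```text
clock: 18.1
position: [0.4021, 0.3236, 0.1176]
ee_rot: [-0.001, 0.737, 0.676, -0.003]
contact_force: [-0.6, -0.5, -0.2]
width: 0.0816
gripper_force: 0.0
clock: 18.6
position: [0.5257, 0.2355, 0.2428]
ee_rot: [0.001, 0.697, 0.717, 0.003]
contact_force: [0.4, -0.7, -0.3]
width: 0.0856
gripper_force: 0.0
clock: 19.1
position: [0.6235, 0.1606, 0.2392]
ee_rot: [-0.0, 0.699, 0.715, -0.0]
contact_force: [-0.4, -0.4, -0.3]
width: 0.0856
gripper_force: 0.0
clock: 19.3
position: [0.6225, 0.1624, 0.2397]
ee_rot: [-0.0, 0.698, 0.716, 0.0]
contact_force: [0.6, -0.3, 0.0]
width: 0.0853
gripper_force: 0.0
19.3 [0.6225 0.1624 0.2397] [-1.000e-04  6.980e-01  7.161e-01  2.000e-04]
[0.147 0.384 1.368 0.    1.389 0.121]
(array([0.62695238, 0.16242077, 0.04881377]), np.float64(0.48765199412892746), np.float64(0.98)) [[335.0, 133.0], [336.0, 209.0], [321.0, 209.0], [319.0, 133.0]]
(array([0.62729655, 0.16231522, 0.05372395]), np.float64(0.6139311966486649), np.float64(0.97)) [[335.0, 133.0], [336.0, 209.0], [321.0, 209.0], [319.0, 133.0]]
(array([0.62721489, 0.16239422, 0.05234881]), np.float64(0.5257904328940124), np.float64(0.98)) [[335.0, 133.0], [336.0, 209.0], [321.0, 209.0], [319.0, 133.0]]
red placed [ 0.40431266  0.32118864 -0.09873239] target along -.0724
```

View pics/blue.png

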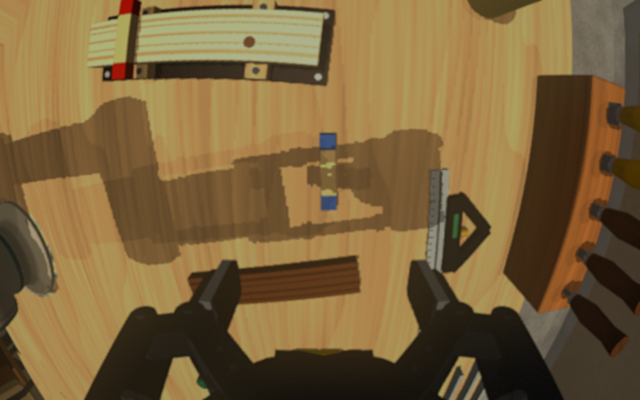

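The blue sticker spans columns 320–336 and rows 133–209. The red one sits across the oak above the near bearer.

```bash
python3 -m inch '[{"claw":1,"travel":[0.023,0,-0.2],"turn":0.008},{"claw":1,"travel":[0.023,0,-0.45],"turn":0.008},{"claw":1,"travel":[0.023,0,-0.7],"turn":0.008},{"claw":1,"travel":[0.023,0,-0.9],"turn":0.008},{"claw":1,"travel":[0.023,0,-1],"turn":0.008}]' 
python3 -m inch '[{"claw":1,"travel":[0,0,-0.03],"turn":0},{"claw":1,"travel":[0,0,-0.06],"turn":0},{"claw":1,"travel":[0,0,-0.06],"turn":0},{"claw":1,"travel":[0,0,-0.06],"turn":0}]' 50
```

```text
clock: 19.85
position: [0.6247, 0.1619, 0.0355]
ee_rot: [-0.002, 0.689, 0.725, -0.002]
contact_force: [-0.2, -0.6, 1.1]
width: 0.0853
gripper_force: 0.0
clock: 20.25
position: [0.629, 0.1617, 0.0289]
ee_rot: [0.001, 0.689, 0.724, 0.001]
contact_force: [-0.2, 0.4, -0.1]
width: 0.0856
gripper_force: 0.0
```

```bash
python3 -m inch '[{"claw":1,"travel":[-0.008,0.003,-0.012],"turn":0},{"claw":1,"travel":[-0.008,0.003,-0.024],"turn":0},{"claw":0.5,"travel":[-0.008,0.003,-0.024],"turn":0},{"claw":0,"travel":[-0.008,0.003,-0.024],"turn":0},{"claw":-0.3,"travel":[-0.008,0.003,-0.024],"turn":0}]' 50
python3 -m inch '[{"claw":-0.3,"travel":[0,0,0],"turn":0},{"claw":-1,"travel":[0,0,0],"turn":0},{"claw":-1,"travel":[0,0,0],"turn":0},{"claw":-1,"travel":[0,0,0],"turn":0},{"claw":-1,"travel":[0,0,0],"turn":0}]' 50
python3 -m inch '[{"claw":-1,"travel":[0,0,0],"turn":0},{"claw":-1,"travel":[0,0,0],"turn":0}]' 50
```

```text
clock: 20.75
position: [0.6265, 0.1619, 0.0226]
ee_rot: [0.0, 0.689, 0.724, 0.0]
contact_force: [0.9, 0.0, 0.1]
width: 0.044
gripper_force: 0.0
clock: 21.25
position: [0.6267, 0.1619, 0.0227]
ee_rot: [0.0, 0.689, 0.724, 0.0]
contact_force: [0.0, 0.0, 1.8]
width: 0.0166
gripper_force: 51.7
clock: 21.45
position: [0.6266, 0.162, 0.0227]
ee_rot: [0.0, 0.689, 0.724, 0.0]
contact_force: [-0.6, -0.0, 2.8]
width: 0.0164
gripper_force: 51.8
```

```bash
python3 -m inch '[{"claw":-1,"travel":[0,0,0.15],"turn":0},{"claw":-1,"travel":[0,0,0.35],"turn":0},{"claw":-1,"travel":[0,0,0.55],"turn":-0.02},{"claw":-1,"travel":[-0.05,0.05,0.75],"turn":-0.043},{"claw":-1,"travel":[-0.1,0.2,0.75],"turn":-0.043}]'
python3 -m inch '[{"claw":-1,"travel":[-0.1,0.2,0],"turn":0},{"claw":-1,"travel":[-0.2,0.4,0],"turn":0},{"claw":-1,"travel":[-0.28,0.55,0],"turn":0},{"claw":-1,"travel":[-0.28,0.55,0],"turn":0},{"claw":-1,"travel":[-0.28,0.55,-0.1],"turn":0}]'
python3 -m inch '[{"claw":-1,"travel":[0,0,-0.15],"turn":0},{"claw":-1,"travel":[0,0,-0.23],"turn":0},{"claw":-1,"travel":[0,0,-0.23],"turn":0},{"claw":-1,"travel":[0,0,-0.23],"turn":0}]'
python3 snap.py held_blue
```

```text
clock: 21.95
position: [0.6099, 0.2009, 0.1787]
ee_rot: [0.004, 0.738, 0.675, 0.005]
contact_force: [1.2, 1.1, -0.4]
width: 0.0166
gripper_force: 51.4
clock: 22.45
position: [0.5514, 0.3134, 0.1546]
ee_rot: [0.001, 0.736, 0.677, 0.003]
contact_force: [0.2, -0.5, 0.1]
width: 0.0167
gripper_force: 51.4
clock: 22.85
position: [0.5507, 0.3114, 0.1063]
ee_rot: [0.0, 0.737, 0.676, -0.0]
contact_force: [0.2, -0.6, 0.8]
width: 0.016
gripper_force: 51.4
22.85 [0.5507 0.3114 0.1063] [ 1.000e-04  7.369e-01  6.760e-01 -3.000e-04]
```

View pics/held_blue.png

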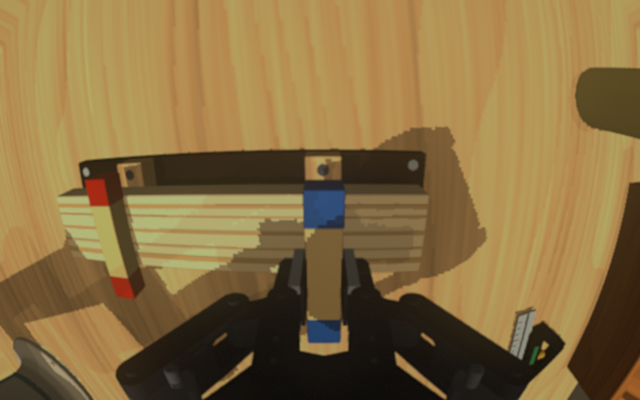

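Blue (columns 304–344) hangs over the far bearer (304–341), and red is seated over the near one.

Run:
```python
from h import *
c,im=load("held_blue"); f=np.array([np.cos(.085),-np.sin(.085)]); n=np.array([np.sin(.085),np.cos(.085)]);o=[.4757,.3183]
g=im.mean(2)
def ed(r,a,b):
    d=np.abs(np.gradient(cv2.GaussianBlur(g[r-1:r+2],(0,0),.8)[1])); m=(a+b)//2; return a+d[a:m].argmax(), m+d[m:b].argmax()
for r in(160,163): e=ed(r,296,350); q=unproj(c,[(e[0],r),(e[1],r)],.032)[:,:2]; print("bearer",e,((q-o)@f).round(4))
for r in(200,215): e=ed(r,296,354); q=unproj(c,[(e[0],r),(e[1],r)],.1063-.0227+.018)[:,:2]; print("sticker",e,((q-o)@f).round(4))
p=refine(c,im,edges(.018,.09,.074),[.404,.3235,-.09],5,10); d=p[0][:2]-o; print("red",p,"along",d@f,"lat",d@n)
print(get_state()["position"],((get_state()["position"][:2]-o)@f).round(4))
```

```text
bearer (np.int64(304), np.int64(341)) [0.0624 0.0864]
bearer (np.int64(304), np.int64(341)) [0.0624 0.0865]
sticker (np.int64(302), np.int64(345)) [0.0657 0.0845]
sticker (np.int64(303), np.int64(344)) [0.066  0.0842]
red (array([ 0.40468076,  0.3235226 , -0.08225184]), np.float64(0.22207490267334), np.float64(0.97)) along -0.07120621878726512 lat -0.0008256283764546301
[0.55123829 0.3117173  0.10718612] 0.0758
```

```bash
python3 -m inch '[{"claw":-1,"travel":[-0.005,0.002,-0.04],"turn":0},{"claw":-1,"travel":[-0.005,0.002,-0.08],"turn":0},{"claw":-1,"travel":[-0.005,0.002,-0.11],"turn":0},{"claw":-1,"travel":[-0.005,0.002,-0.122],"turn":0},{"claw":-1,"travel":[-0.005,0.002,-0.122],"turn":0}]'
python3 -m inch '[{"claw":-1,"travel":[0,0,-0.005],"turn":0},{"claw":-1,"travel":[0,0,-0.01],"turn":0},{"claw":-1,"travel":[0,0,-0.015],"turn":0},{"claw":-1,"travel":[0,0,-0.015],"turn":0}]'
```

```text
clock: 23.4
position: [0.549, 0.3122, 0.0815]
ee_rot: [-0.0, 0.737, 0.676, -0.0]
contact_force: [-0.5, -0.0, 0.9]
width: 0.0166
gripper_force: 51.4
clock: 23.8
position: [0.5494, 0.3123, 0.0791]
ee_rot: [0.0, 0.737, 0.676, 0.0]
contact_force: [-0.5, 0.3, -0.5]
width: 0.0167
gripper_force: 51.4
```

```bash
python3 -m inch '[{"claw":-1,"travel":[0,0,-0.004],"turn":0},{"claw":-0.4,"travel":[0,0,-0.004],"turn":0},{"claw":0,"travel":[0,0,-0.004],"turn":0},{"claw":1,"travel":[0,0,0.005],"turn":0},{"claw":1,"travel":[0,0,0.05],"turn":0}]'
python3 -m inch '[{"claw":1,"travel":[0,0,0.15],"turn":0},{"claw":1,"travel":[0,0,0.35],"turn":0.02},{"claw":1,"travel":[0,0,0.55],"turn":0.06},{"claw":1,"travel":[0,-0.1,0.75],"turn":0.1},{"claw":1,"travel":[0,-0.25,0.9],"turn":0.145}]'
python3 -m inch '[{"claw":1,"travel":[0,-0.15,0.1],"turn":0.047},{"claw":1,"travel":[0,-0.35,0.2],"turn":0.094},{"claw":1,"travel":[0,-0.55,0.2],"turn":0.141},{"claw":1,"travel":[-0.05,-0.75,0.2],"turn":0.188},{"claw":1,"travel":[-0.1,-0.95,0.2],"turn":0.235}]'
python3 -m inch '[{"claw":1,"travel":[0,-0.15,0],"turn":0.047},{"claw":1,"travel":[0,-0.33,0],"turn":0.094},{"claw":1,"travel":[0,-0.33,0],"turn":0.141},{"claw":1,"travel":[0,-0.33,0],"turn":0.188},{"claw":1,"travel":[0,-0.33,0],"turn":0.205}]'
python3 -m inch '[{"claw":1,"travel":[0,0,0],"turn":0},{"claw":1,"travel":[0,0,0],"turn":0},{"claw":1,"travel":[0,0,0],"turn":0}]'
python3 snap.py walnut
python3 - <<'E'
from h import *
c,im=load("walnut"); print(get_state()["qpos"].round(3))
for w in (10,6,4): p=refine(c,im,edges(.24,.05,.02),[.5540,.003,.163],w,10); print(p, proj(c,place(p[0],rect(.24,.05,.02))).round(0).tolist())
t=imaging.get_image("top")[:,:,::-1].astype(np.float32); print("top",refine(cam("top"),t,edges(.24,.05,.02),p[0],4,10))
E
```

```text
clock: 24.3
position: [0.5486, 0.312, 0.0884]
ee_rot: [-0.0, 0.737, 0.676, -0.001]
contact_force: [0.9, 0.6, -0.6]
width: 0.0681
gripper_force: 0.0
clock: 24.8
position: [0.5499, 0.2633, 0.2727]
ee_rot: [0.001, 0.562, 0.827, 0.002]
contact_force: [0.8, -0.3, 0.7]
width: 0.0855
gripper_force: 0.0
clock: 25.3
position: [0.5291, 0.071, 0.3101]
ee_rot: [0.001, 0.227, 0.974, 0.0]
contact_force: [0.4, -0.8, 0.1]
width: 0.0855
gripper_force: 0.0
clock: 25.8
position: [0.5293, 0.006, 0.3099]
ee_rot: [0.0, -0.091, 0.996, -0.0]
contact_force: [0.5, -0.7, 0.3]
width: 0.0855
gripper_force: 0.0
clock: 26.1
position: [0.5294, 0.0066, 0.3094]
ee_rot: [0.0, -0.09, 0.996, -0.0]
contact_force: [-0.1, 0.5, -1.3]
width: 0.0849
gripper_force: 0.0
26.1 [0.5294 0.0066 0.3094] [ 2.00e-04 -8.98e-02  9.96e-01 -0.00e+00]
[-0.119  0.178  1.491  0.     1.472 -1.87 ]
(array([0.55281917, 0.00208124, 0.17170124]), np.float64(0.24331865965547078), np.float64(0.97)) [[334.0, 254.0], [301.0, 254.0], [299.0, 88.0], [337.0, 89.0]]
(array([0.55267891, 0.00206356, 0.17087439]), np.float64(0.2745406608371326), np.float64(0.99)) [[334.0, 254.0], [301.0, 254.0], [299.0, 88.0], [337.0, 88.0]]
(array([0.55277377, 0.00212064, 0.17209334]), np.float64(0.2905434306058489), np.float64(0.99)) [[334.0, 254.0], [301.0, 254.0], [299.0, 88.0], [337.0, 88.0]]
top (array([ 0.55531937, -0.00205185,  0.13316456]), np.float64(0.192720369905528), np.float64(0.4))
```

View pics/walnut.png

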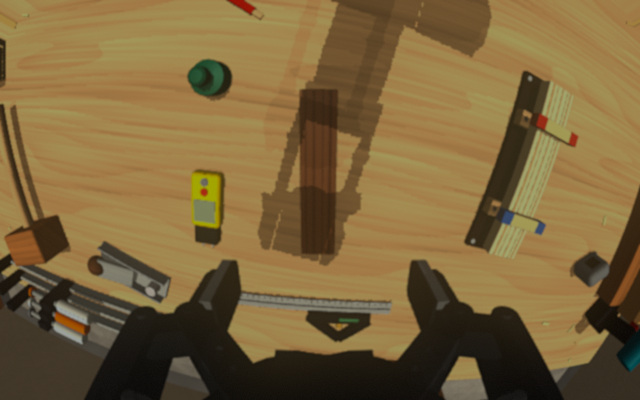

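The walnut spans (299,88) to (334,254), with the meter (207,205) and the weight (209,77) well clear of it. Both stickers sit on the oak.

```bash
python3 -m inch '[{"claw":1,"travel":[0.117,-0.022,-0.1],"turn":-0.003},{"claw":1,"travel":[0.117,-0.022,-0.3],"turn":-0.003},{"claw":1,"travel":[0.117,-0.022,-0.55],"turn":-0.003},{"claw":1,"travel":[0.117,-0.022,-0.8],"turn":-0.003},{"claw":1,"travel":[0.117,-0.022,-1],"turn":-0.003}]'
python3 -m inch '[{"claw":1,"travel":[0,0,-0.15],"turn":0},{"claw":1,"travel":[0,0,-0.3],"turn":0},{"claw":1,"travel":[0,0,-0.37],"turn":0},{"claw":1,"travel":[0,0,-0.38],"turn":0},{"claw":1,"travel":[0,0,-0.38],"turn":0}]' 70
```

```text
clock: 26.7
position: [0.5518, 0.0024, 0.1066]
ee_rot: [-0.001, -0.085, 0.996, 0.0]
contact_force: [0.2, 0.3, -0.0]
width: 0.0855
gripper_force: 0.0
clock: 27.2
position: [0.5531, 0.0022, 0.033]
ee_rot: [-0.0, -0.085, 0.996, 0.0]
contact_force: [-0.0, 0.3, 0.6]
width: 0.0855
gripper_force: 0.0
```

```bash
python3 -m inch '[{"claw":1,"travel":[0,0,-0.02],"turn":0},{"claw":1,"travel":[0,0,-0.042],"turn":0},{"claw":1,"travel":[0,0,-0.042],"turn":0},{"claw":0.5,"travel":[0,0,-0.042],"turn":0},{"claw":0.2,"travel":[0,0,-0.042],"turn":0}]' 70
python3 -m inch '[{"claw":-1,"travel":[0,0,0],"turn":0},{"claw":-1,"travel":[0,0,0],"turn":0},{"claw":-1,"travel":[0,0,0],"turn":0},{"claw":-1,"travel":[0,0,0],"turn":0},{"claw":-1,"travel":[0,0,0],"turn":0}]' 70
python3 -m inch '[{"claw":-1,"travel":[0,0,0],"turn":0},{"claw":-1,"travel":[0,0,0],"turn":0}]'
```

```text
clock: 27.7
position: [0.553, 0.0021, 0.025]
ee_rot: [0.0, -0.085, 0.996, -0.0]
contact_force: [0.2, 0.5, 0.4]
width: 0.0591
gripper_force: 0.0
clock: 28.2
position: [0.5534, 0.0021, 0.0254]
ee_rot: [0.001, -0.085, 0.996, -0.0]
contact_force: [0.0, 0.1, 6.3]
width: 0.048
gripper_force: 73.6
clock: 28.4
position: [0.5534, 0.002, 0.0255]
ee_rot: [0.001, -0.085, 0.996, -0.0]
contact_force: [-0.1, 0.4, 6.4]
width: 0.0477
gripper_force: 73.6
```

```bash
python3 -m inch '[{"claw":-1,"travel":[0,0,0.1],"turn":0},{"claw":-1,"travel":[0,0,0.25],"turn":0},{"claw":-1,"travel":[0,0,0.45],"turn":0},{"claw":-1,"travel":[0,0,0.65],"turn":-0.01},{"claw":-1,"travel":[-0.03,0.1,0.8],"turn":-0.02}]'
python3 -m inch '[{"claw":-1,"travel":[-0.05,0.15,0.02],"turn":-0.02},{"claw":-1,"travel":[-0.1,0.35,0.02],"turn":-0.04},{"claw":-1,"travel":[-0.15,0.55,0.02],"turn":-0.061},{"claw":-1,"travel":[-0.2,0.75,0.02],"turn":-0.061},{"claw":-1,"travel":[-0.25,0.9,0.02],"turn":-0.061}]'
python3 -m inch '[{"claw":-1,"travel":[-0.05,0.2,0],"turn":0},{"claw":-1,"travel":[-0.1,0.4,0],"turn":0},{"claw":-1,"travel":[-0.1,0.55,0],"turn":0},{"claw":-1,"travel":[-0.1,0.58,0],"turn":0},{"claw":-1,"travel":[-0.1,0.58,0],"turn":0}]'
python3 -m inch '[{"claw":-1,"travel":[0,0,-0.1],"turn":0},{"claw":-1,"travel":[0,0,-0.2],"turn":0},{"claw":-1,"travel":[0,0,-0.25],"turn":0},{"claw":-1,"travel":[0,0,-0.25],"turn":0},{"claw":-1,"travel":[0,0,-0.25],"turn":0}]'
```

```text
clock: 28.9
position: [0.5481, 0.0206, 0.1868]
ee_rot: [0.001, -0.052, 0.999, -0.001]
contact_force: [0.5, 0.8, -1.9]
width: 0.0481
gripper_force: 72.8
clock: 29.4
position: [0.4957, 0.2042, 0.1881]
ee_rot: [-0.001, 0.041, 0.999, 0.0]
contact_force: [0.3, 0.0, -2.5]
width: 0.0481
gripper_force: 72.8
clock: 29.9
position: [0.4763, 0.3187, 0.1879]
ee_rot: [-0.001, 0.041, 0.999, -0.0]
contact_force: [-0.5, -0.0, -1.4]
width: 0.048
gripper_force: 72.9
clock: 30.4
position: [0.4773, 0.3175, 0.139]
ee_rot: [0.0, 0.042, 0.999, 0.0]
contact_force: [-0.9, -0.6, -2.8]
width: 0.0481
gripper_force: 72.8
```

```bash
python3 -m inch '[{"claw":-1,"travel":[-0.002,0.004,-0.05],"turn":-0.001},{"claw":-1,"travel":[-0.002,0.004,-0.1],"turn":-0.001},{"claw":-1,"travel":[-0.002,0.004,-0.14],"turn":-0.001},{"claw":-1,"travel":[-0.002,0.004,-0.17],"turn":-0.001},{"claw":-1,"travel":[-0.002,0.004,-0.17],"turn":-0.001}]'
python3 -m inch '[{"claw":-1,"travel":[0,0,-0.005],"turn":0},{"claw":-1,"travel":[0,0,-0.01],"turn":0},{"claw":-1,"travel":[0,0,-0.015],"turn":0},{"claw":-1,"travel":[0,0,-0.015],"turn":0}]'
```

```text
clock: 30.9
position: [0.4757, 0.3186, 0.1034]
ee_rot: [-0.001, 0.043, 0.999, -0.001]
contact_force: [0.4, 0.6, -2.6]
width: 0.0482
gripper_force: 72.9
clock: 31.3
position: [0.4765, 0.319, 0.1018]
ee_rot: [0.0, 0.043, 0.999, 0.0]
contact_force: [0.9, -0.5, -1.9]
width: 0.0483
gripper_force: 72.9
```

```bash
python3 -m inch '[{"claw":-1,"travel":[0,-0.003,-0.004],"turn":0},{"claw":-1,"travel":[0,-0.003,-0.008],"turn":0},{"claw":-1,"travel":[0,-0.003,-0.011],"turn":0},{"claw":-1,"travel":[0,-0.003,-0.011],"turn":0}]'
python3 -m inch '[{"claw":-1,"travel":[0,0,-0.003],"turn":0},{"claw":-1,"travel":[0,0,-0.003],"turn":0}]'
```

```text
clock: 31.7
position: [0.4765, 0.3183, 0.0995]
ee_rot: [0.0, 0.043, 0.999, 0.0]
contact_force: [-1.0, 0.0, -1.1]
width: 0.0482
gripper_force: 72.9
clock: 31.9
position: [0.4765, 0.3183, 0.0995]
ee_rot: [0.0, 0.043, 0.999, 0.0]
contact_force: [-0.8, -1.4, 3.5]
width: 0.048
gripper_force: 73.4
```

```bash
python3 -m inch '[{"claw":0.3,"travel":[0,0,-0.002],"turn":0},{"claw":0.6,"travel":[0,0,-0.002],"turn":0},{"claw":1,"travel":[0,0,-0.002],"turn":0},{"claw":1,"travel":[0,0,0],"turn":0},{"claw":1,"travel":[0,0,0.03],"turn":0}]'
python3 -m inch '[{"claw":1,"travel":[0,0,0.15],"turn":0},{"claw":1,"travel":[0,0,0.35],"turn":0},{"claw":1,"travel":[0,0,0.6],"turn":0},{"claw":1,"travel":[0,0,0.85],"turn":0},{"claw":1,"travel":[-0.1,0,1],"turn":0}]'
python3 -m inch '[{"claw":1,"travel":[0,0,0.1],"turn":0},{"claw":1,"travel":[0,0,0.1],"turn":0},{"claw":1,"travel":[0,0,0.1],"turn":0}]'
python3 snap.py placed2
python3 - <<'E'
from h import *
c,im=load("placed2")
for k,l,w,z in(("walnut",.24,.05,.094),("oak",.28,.055,.056)): print(k,refine(c,im,edges(l,w,z),[.476,.318,-.085],4,8))
for x in((.404,.324),(.549,.312)): print("stick",refine(c,im,[e for i,e in enumerate(edges(.018,.09,.074)) if i in(1,3)],[*x,-.085],4,8)[0])
t=imaging.get_image("top")[:,:,::-1].astype(np.float32); ct=cam("top")
print("top walnut",refine(ct,t,edges(.24,.05,.094),[.478,.317,-.085],4,8)); print("top oak",refine(ct,t,edges(.28,.055,.056),[.479,.316,-.085],3,8))
cv2.imwrite("pics/placed2b.png",np.vstack([im[20:320,200:460],t[150:350,60:320]]))
E
```

```text
clock: 32.4
position: [0.4759, 0.318, 0.1043]
ee_rot: [-0.001, 0.043, 0.999, -0.0]
contact_force: [0.7, 0.3, 0.2]
width: 0.0854
gripper_force: 0.0
clock: 32.9
position: [0.4592, 0.3189, 0.3095]
ee_rot: [0.004, 0.044, 0.999, 0.002]
contact_force: [-0.7, 0.1, -0.8]
width: 0.0855
gripper_force: 0.0
clock: 33.2
position: [0.4563, 0.3182, 0.3247]
ee_rot: [0.0, 0.043, 0.999, 0.0]
contact_force: [-0.5, 0.0, -0.1]
width: 0.0854
gripper_force: 0.0
33.2 [0.4563 0.3182 0.3247] [2.000e-04 4.330e-02 9.991e-01 1.000e-04]
walnut (array([ 0.47698962,  0.31760657, -0.08458121]), np.float64(0.4756086163033216), np.float64(0.95))
oak (array([ 0.47687294,  0.31775947, -0.08517719]), np.float64(0.9309766029804944), np.float64(0.94))
stick [0.11892218 0.34406958 0.58335989]
stick [ 0.82640778  0.28761422 -0.07887743]
top walnut (array([ 0.47843596,  0.31375549, -0.08181617]), np.float64(0.5164920249621021), np.float64(0.99))
top oak (array([ 0.47942868,  0.31538664, -0.08687744]), np.float64(0.48878149265343496), np.float64(0.79))
  return _methods._mean(a, axis=axis, dtype=dtype,
  ret = ret.dtype.type(ret / rcount)
[ WARN:0@1.860] global loadsave.cpp:1063 imwrite_ Unsupported depth image for selected encoder is fallbacked to CV_8U.
```

View pics/placed2b.png

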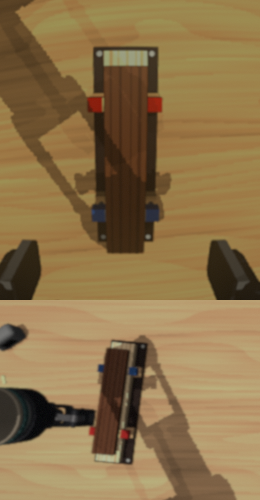

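The upper crop shows the walnut lying centred along the oak, with sticker ends at rows 104 (red) and 213 (blue) sticking out evenly on both sides. The lower crop (top camera) agrees. Next is the weight.

```bash
python3 -m inch '[{"claw":1,"travel":[0,-0.2,0],"turn":0},{"claw":1,"travel":[0,-0.45,0],"turn":0},{"claw":1,"travel":[0,-0.7,0],"turn":0},{"claw":1,"travel":[0,-0.95,0],"turn":0},{"claw":1,"travel":[0,-1,0],"turn":0}]'
python3 -m inch '[{"claw":1,"travel":[0,-0.25,0],"turn":0},{"claw":1,"travel":[0,-0.5,0],"turn":0},{"claw":1,"travel":[0,-0.75,-0.1],"turn":0},{"claw":1,"travel":[-0.1,-0.95,-0.2],"turn":0},{"claw":1,"travel":[-0.1,-1,-0.2],"turn":0}]'
python3 -m inch '[{"claw":1,"travel":[-0.1,-0.25,0],"turn":0},{"claw":1,"travel":[-0.1,-0.37,0],"turn":0},{"claw":1,"travel":[-0.1,-0.37,0],"turn":0},{"claw":1,"travel":[-0.1,-0.37,0],"turn":0},{"claw":1,"travel":[-0.1,-0.37,0],"turn":0}]'
python3 snap.py weight
cat > w.py <<'E'
from h import *
from scipy.optimize import minimize
import sys
def sil(c,p,z0,shape,S=4):
    m=np.zeros((shape[0]*S,shape[1]*S),np.uint8); a=np.linspace(0,2*np.pi,60)
    for r,za,zb in((.025,0,.04),(.008,.04,.056),(.013,.056,.072),(.010,.06,.076)):
        P=np.vstack([np.c_[p[0]+r*np.cos(a),p[1]+r*np.sin(a),np.full(60,z0+z)] for z in(za,zb)])
        cv2.fillConvexPoly(m,cv2.convexHull(((proj(c,P)+.5)*S).astype(np.int32)),1)
    return cv2.resize(m.astype(np.float32),(shape[1],shape[0]),interpolation=cv2.INTER_AREA)
def wfit(c,im,p0,z0=0):
    b,g,r=im[...,0],im[...,1],im[...,2]; mask=((g>1.25*r)&(g>8)).astype(np.uint8)
    u=proj(c,[[*p0,z0+.03]])[0].astype(int); roi=np.zeros_like(mask); cv2.circle(roi,tuple(int(v) for v in u),80,1,-1); mask*=roi
    mask=cv2.morphologyEx(cv2.morphologyEx(mask,cv2.MORPH_OPEN,np.ones((3,3),np.uint8)),cv2.MORPH_CLOSE,np.ones((7,7),np.uint8))
    f=lambda d:float(np.abs(sil(c,np.array(p0)+np.array(d)*.01,z0,mask.shape)-mask).sum())
    r_=minimize(f,[0,0],method="Nelder-Mead",options=dict(initial_simplex=[[0,0],[.8,0],[0,.8]],xatol=.01,maxiter=120))
    return np.array(p0)+r_.x*.01, r_.fun, mask.sum(), mask
if __name__=="__main__":
    c,im=load(sys.argv[1]); p,e,n,m=wfit(c,im,[float(sys.argv[2]),float(sys.argv[3])],float(sys.argv[4])); print(p.round(4),e,n)
    ys,xs=np.nonzero(m); x0,x1,y0,y1=max(xs.min()-40,0),xs.max()+40,max(ys.min()-40,0),ys.max()+40
    o=im.astype(np.uint8).copy(); s=(sil(c,p,float(sys.argv[4]),m.shape)>.5).astype(np.uint8)
    k,_=cv2.findContours(s,0,2); cv2.drawContours(o,k,-1,(0,0,255),1); cv2.imwrite(f"pics/{sys.argv[1]}_fit.png",cv2.resize(o[y0:y1,x0:x1],None,fx=3,fy=3))
E
python3 w.py weight .4433 -.1605 0
```

```text
clock: 33.8
position: [0.4557, 0.1139, 0.3232]
ee_rot: [-0.002, 0.046, 0.999, -0.002]
contact_force: [0.9, 1.0, 0.7]
width: 0.0855
gripper_force: 0.0
clock: 34.3
position: [0.4329, -0.0837, 0.2809]
ee_rot: [-0.005, 0.045, 0.999, 0.001]
contact_force: [0.1, 0.8, 0.1]
width: 0.0854
gripper_force: 0.0
clock: 34.8
position: [0.4167, -0.1544, 0.2845]
ee_rot: [-0.0, 0.043, 0.999, 0.001]
contact_force: [-1.4, -0.2, 0.2]
width: 0.0856
gripper_force: 0.0
34.8 [ 0.4167 -0.1544  0.2845] [-3.000e-04  4.270e-02  9.991e-01  8.000e-04]
[ 0.4425 -0.1658] 1017.75 443
```

```bash
python3 - <<'E'
from h import *
c,im=load("weight"); u=proj(c,[[.4433,-.1605,.05]])[0].astype(int); print(u)
for dy in range(-35,40,6): print([ "%d/%d/%d"%tuple(im[u[1]+dy,u[0]+dx][::-1]) for dx in range(-36,40,8)])
E
sed -i 's/(g>1.25\*r)&(g>8)/(g>1.02*r)/' w.py; python3 w.py weight .4433 -.1605 0
```

```text
[320 191]
['145/113/64', '145/113/64', '145/112/64', '144/112/64', '144/111/63', '91/67/37', '97/73/40', '145/110/63', '144/110/63', '144/112/65']
['145/121/70', '145/110/62', '145/109/63', '132/101/58', '59/49/28', '78/60/34', '142/108/61', '145/109/62', '144/118/68', '144/116/67']
['146/121/70', '144/119/68', '144/110/63', '42/43/24', '42/43/25', '42/37/20', '127/96/54', '143/107/61', '144/117/67', '144/116/67']
['145/115/66', '145/115/66', '61/54/29', '48/71/45', '44/49/29', '44/49/29', '41/43/23', '144/113/65', '144/113/65', '144/114/66']
['141/107/60', '139/104/59', '43/67/39', '43/48/27', '41/43/25', '44/67/40', '42/64/38', '139/103/58', '142/106/60', '139/104/59']
['145/111/64', '145/112/64', '43/68/40', '41/36/20', '40/41/23', '38/35/17', '39/61/34', '143/113/65', '143/113/64', '144/112/65']
['143/106/60', '128/94/53', '42/61/35', '41/44/25', '42/49/28', '39/53/28', '40/65/38', '139/102/59', '139/103/58', '120/89/51']
['89/66/37', '91/67/39', '78/61/35', '40/45/25', '40/49/29', '38/39/19', '75/60/34', '96/71/39', '96/71/40', '97/72/39']
['94/69/40', '95/70/39', '94/69/39', '81/62/34', '47/44/24', '76/61/33', '93/69/39', '92/68/37', '93/68/39', '93/69/39']
['94/70/39', '95/70/39', '96/71/40', '94/71/40', '93/68/38', '93/68/39', '92/67/38', '92/68/38', '91/67/37', '97/72/41']
['94/70/39', '94/70/40', '95/71/41', '96/71/40', '98/72/40', '102/75/42', '103/77/43', '102/76/42', '102/75/42', '143/122/70']
['102/75/42', '102/76/43', '101/75/41', '101/75/41', '100/74/41', '99/74/41', '98/74/42', '98/72/41', '123/96/54', '144/113/65']
['98/74/41', '98/73/42', '97/72/40', '96/71/41', '95/71/40', '92/69/39', '95/70/40', '96/71/39', '99/74/42', '121/96/54']
[ 0.442  -0.1663] 354.1875 1108
```

```bash
sed -i 's/(g>1.02\*r)/(r<68)/' w.py; python3 w.py weight .4433 -.1605 0; python3 w.py weight .442 -.163 0
```

```text
[ 0.4395 -0.1656] 137.5625 1324
[ 0.4393 -0.1652] 137.0 1324
```

View pics/weight_fit.png

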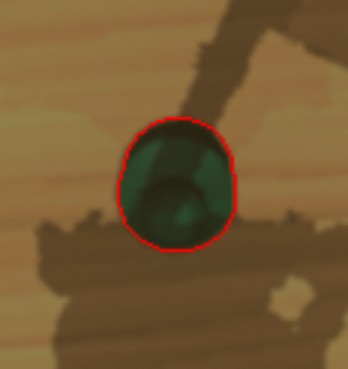

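The fitted outline coincides with the weight. I'll approach and refit closer.

```bash
python3 -m inch '[{"claw":1,"travel":[0.113,-0.055,-0.1],"turn":0},{"claw":1,"travel":[0.113,-0.055,-0.25],"turn":0},{"claw":1,"travel":[0.113,-0.055,-0.45],"turn":0},{"claw":1,"travel":[0.113,-0.055,-0.57],"turn":0},{"claw":1,"travel":[0.113,-0.055,-0.57],"turn":0}]'
python3 -m inch '[{"claw":1,"travel":[0,0,0],"turn":0},{"claw":1,"travel":[0,0,0],"turn":0},{"claw":1,"travel":[0,0,0],"turn":0}]'
python3 snap.py weight2; python3 w.py weight2 .4394 -.1654 0;  python3 w.py weight2 .442 -.163 0
```

```text
clock: 35.35
position: [0.4369, -0.1641, 0.1678]
ee_rot: [-0.004, 0.042, 0.999, 0.002]
contact_force: [-0.3, 0.5, 0.3]
width: 0.0854
gripper_force: 0.0
clock: 35.65
position: [0.4401, -0.167, 0.1726]
ee_rot: [0.002, 0.043, 0.999, -0.001]
contact_force: [0.7, 0.8, -0.1]
width: 0.0855
gripper_force: 0.0
35.65 [ 0.4401 -0.167   0.1726] [ 1.600e-03  4.310e-02  9.991e-01 -7.000e-04]
[ 0.439 -0.166] 219.6875 2708
[ 0.4387 -0.166 ] 220.75 2708
```

```bash
python3 -m inch '[{"claw":1,"travel":[-0.005,0.004,-0.1],"turn":0},{"claw":1,"travel":[-0.005,0.004,-0.25],"turn":0},{"claw":1,"travel":[-0.005,0.004,-0.4],"turn":0},{"claw":1,"travel":[-0.005,0.004,-0.5],"turn":0},{"claw":1,"travel":[-0.005,0.004,-0.53],"turn":0}]' 
python3 -m inch '[{"claw":0.6,"travel":[0,0,0],"turn":0},{"claw":0.2,"travel":[0,0,0],"turn":0},{"claw":0,"travel":[0,0,0],"turn":0},{"claw":0,"travel":[0,0,0],"turn":0}]' 80
```

```text
clock: 36.2
position: [0.4372, -0.1655, 0.0637]
ee_rot: [-0.001, 0.043, 0.999, 0.001]
contact_force: [-0.8, 0.0, -0.2]
width: 0.0853
gripper_force: 0.0
clock: 36.6
position: [0.4387, -0.1662, 0.0659]
ee_rot: [0.001, 0.043, 0.999, -0.0]
contact_force: [0.2, -0.2, 0.2]
width: 0.043
gripper_force: 0.0
```

```bash
python3 -m inch '[{"claw":-0.3,"travel":[0,0,0],"turn":0},{"claw":-1,"travel":[0,0,0],"turn":0},{"claw":-1,"travel":[0,0,0],"turn":0},{"claw":-1,"travel":[0,0,0],"turn":0},{"claw":-1,"travel":[0,0,0],"turn":0}]' 80
python3 -m inch '[{"claw":-1,"travel":[0,0,0],"turn":0},{"claw":-1,"travel":[0,0,0],"turn":0}]'
python3 -m inch '[{"claw":-1,"travel":[0,0,0.05],"turn":0},{"claw":-1,"travel":[0,0,0.1],"turn":0},{"claw":-1,"travel":[0,0,0.15],"turn":0},{"claw":-1,"travel":[0,0,0.2],"turn":0},{"claw":-1,"travel":[0,0,0.2],"turn":0}]'
```

```text
clock: 37.1
position: [0.4384, -0.1657, 0.0657]
ee_rot: [0.001, 0.043, 0.999, 0.0]
contact_force: [0.8, 1.7, 5.6]
width: 0.0235
gripper_force: 78.0
clock: 37.3
position: [0.4384, -0.1657, 0.0657]
ee_rot: [0.001, 0.043, 0.999, 0.0]
contact_force: [-0.1, 1.1, 5.6]
width: 0.0233
gripper_force: 78.0
clock: 37.8
position: [0.4391, -0.1665, 0.1065]
ee_rot: [0.002, 0.043, 0.999, -0.001]
contact_force: [0.5, 0.4, -4.4]
width: 0.0233
gripper_force: 79.2
```

```bash
python3 -m inch '[{"claw":-1,"travel":[0,0,0.15],"turn":0},{"claw":-1,"travel":[0,0,0.3],"turn":0},{"claw":-1,"travel":[0,0.05,0.5],"turn":0},{"claw":-1,"travel":[0,0.2,0.65],"turn":0},{"claw":-1,"travel":[0,0.4,0.65],"turn":0}]'
python3 -m inch '[{"claw":-1,"travel":[0.05,0.2,0],"turn":0},{"claw":-1,"travel":[0.1,0.4,0],"turn":0},{"claw":-1,"travel":[0.15,0.6,0],"turn":0},{"claw":-1,"travel":[0.18,0.8,0],"turn":0},{"claw":-1,"travel":[0.18,1,0],"turn":0}]'
python3 -m inch '[{"claw":-1,"travel":[0,0.2,0],"turn":0},{"claw":-1,"travel":[0,0.4,0],"turn":0},{"claw":-1,"travel":[0,0.6,0],"turn":0},{"claw":-1,"travel":[0,0.8,0],"turn":0},{"claw":-1,"travel":[0,0.95,0],"turn":0}]'
python3 -m inch '[{"claw":-1,"travel":[0,0.06,0],"turn":0},{"claw":-1,"travel":[0,0.06,0],"turn":0},{"claw":-1,"travel":[0,0.06,0],"turn":0},{"claw":-1,"travel":[0,0.06,0],"turn":0}]'
```

```text
clock: 38.3
position: [0.4412, -0.0873, 0.2393]
ee_rot: [0.005, 0.045, 0.999, -0.002]
contact_force: [1.4, 0.8, -5.0]
width: 0.0234
gripper_force: 80.2
clock: 38.8
position: [0.4744, 0.1158, 0.2345]
ee_rot: [0.0, 0.043, 0.999, 0.0]
contact_force: [0.7, -0.6, -3.6]
width: 0.0232
gripper_force: 80.2
clock: 39.3
position: [0.4733, 0.3065, 0.2342]
ee_rot: [-0.001, 0.043, 0.999, 0.0]
contact_force: [1.0, -0.6, -4.9]
width: 0.0234
gripper_force: 80.2
clock: 39.7
position: [0.474, 0.3146, 0.2347]
ee_rot: [-0.0, 0.044, 0.999, -0.001]
contact_force: [0.6, 0.2, -5.3]
width: 0.0231
gripper_force: 80.2
```

```bash
python3 -m inch '[{"claw":-1,"travel":[0.011,0.017,-0.08],"turn":0},{"claw":-1,"travel":[0.011,0.017,-0.18],"turn":0},{"claw":-1,"travel":[0.011,0.017,-0.26],"turn":0},{"claw":-1,"travel":[0.011,0.017,-0.32],"turn":0},{"claw":-1,"travel":[0.011,0.017,-0.34],"turn":0}]'
python3 -m inch '[{"claw":-1,"travel":[0,0,0],"turn":0},{"claw":-1,"travel":[0,0,0],"turn":0},{"claw":-1,"travel":[0,0,0],"turn":0}]'
```

```text
clock: 40.2
position: [0.4757, 0.3182, 0.1657]
ee_rot: [-0.001, 0.044, 0.999, -0.001]
contact_force: [-0.3, 0.6, -5.6]
width: 0.0233
gripper_force: 80.2
clock: 40.5
position: [0.4769, 0.3198, 0.1679]
ee_rot: [0.001, 0.043, 0.999, 0.001]
contact_force: [0.5, -0.5, -5.3]
width: 0.0233
gripper_force: 80.2
```

```bash
python3 -m inch '[{"claw":-1,"travel":[-0.003,-0.008,-0.01],"turn":0},{"claw":-1,"travel":[-0.003,-0.008,-0.02],"turn":0},{"claw":-1,"travel":[-0.003,-0.008,-0.028],"turn":0},{"claw":-1,"travel":[-0.003,-0.008,-0.034],"turn":0},{"claw":-1,"travel":[-0.003,-0.008,-0.034],"turn":0}]'
python3 -m inch '[{"claw":-1,"travel":[0,0,-0.003],"turn":0},{"claw":-1,"travel":[0,0,-0.006],"turn":0},{"claw":-1,"travel":[0,0,-0.006],"turn":0}]'
```

```text
clock: 41.0
position: [0.4756, 0.318, 0.16]
ee_rot: [-0.0, 0.043, 0.999, 0.0]
contact_force: [0.1, 0.5, -4.8]
width: 0.0234
gripper_force: 80.2
clock: 41.3
position: [0.4758, 0.3181, 0.1598]
ee_rot: [0.0, 0.043, 0.999, 0.0]
contact_force: [-1.3, 0.5, 1.5]
width: 0.0232
gripper_force: 80.9
```

```bash
python3 -m inch '[{"claw":-1,"travel":[0,0,-0.002],"turn":0},{"claw":-0.3,"travel":[0,0,-0.002],"turn":0},{"claw":0,"travel":[0,0,-0.002],"turn":0},{"claw":0.6,"travel":[0,0,-0.002],"turn":0},{"claw":1,"travel":[0,0,0],"turn":0}]'
python3 -m inch '[{"claw":1,"travel":[0,0,0],"turn":0},{"claw":1,"travel":[0,0,0.1],"turn":0},{"claw":1,"travel":[0,0,0.3],"turn":0},{"claw":1,"travel":[0,0,0.5],"turn":0},{"claw":1,"travel":[-0.1,0,0.7],"turn":0}]'
python3 -m inch '[{"claw":1,"travel":[-0.1,0,0.1],"turn":0},{"claw":1,"travel":[-0.1,0,0.1],"turn":0},{"claw":1,"travel":[-0.1,0,0.1],"turn":0},{"claw":1,"travel":[-0.1,0,0.1],"turn":0}]'
python3 snap.py final; python3 w.py final .476 .318 .094
python3 - <<'E'
from h import *
c,im=load("final")
for k,l,w,z in(("walnut",.24,.05,.094),("oak",.28,.055,.056)): print(k,refine(c,im,edges(l,w,z),[.476,.318,-.085],4,8))
E
```

```text
clock: 41.8
position: [0.4758, 0.3179, 0.1588]
ee_rot: [0.0, 0.043, 0.999, 0.0]
contact_force: [-0.0, 0.4, 1.0]
width: 0.0701
gripper_force: 0.0
clock: 42.3
position: [0.4574, 0.3179, 0.2999]
ee_rot: [0.001, 0.044, 0.999, 0.0]
contact_force: [0.3, 0.3, 0.0]
width: 0.0855
gripper_force: 0.0
clock: 42.7
position: [0.4357, 0.3176, 0.3173]
ee_rot: [-0.001, 0.043, 0.999, -0.001]
contact_force: [0.3, 0.7, -0.5]
width: 0.0853
gripper_force: 0.0
42.7 [0.4357 0.3176 0.3173] [-8.000e-04  4.340e-02  9.991e-01 -7.000e-04]
[0.4799 0.3171] 4166.375 6256
walnut (array([ 0.47686717,  0.31759239, -0.08441286]), np.float64(0.279977273633249), np.float64(0.94))
oak (array([ 0.47524863,  0.31838887, -0.08512045]), np.float64(0.2863687097202561), np.float64(0.69))
```

```bash
sed 's/(r<68)/(g>1.0*r)/' w.py > w2.py; python3 w2.py final .476 .318 .094
python3 - <<'E'
from h import *
from rig import get_state
import w2
t=imaging.get_image("top")[:,:,::-1].astype(np.float32); s=imaging.get_image("side")[:,:,::-1].astype(np.float32)
for n,i in(("top",t),("side",s)):
    p,e,a,m=w2.wfit(cam(n),i,[.478,.317],.094); print(n,p,e,a)
c=cam("top"); a=cv2.imread("pics/top0.png").astype(np.float32)
for k,(x0,x1,y0,y1) in dict(meter=(355,390,160,220),square=(240,370,100,147)).items(): print(k,np.abs(t[y0:y1,x0:x1]-a[y0:y1,x0:x1]).mean(), np.percentile(np.abs(t[y0:y1,x0:x1]-a[y0:y1,x0:x1]),99))
E
```

```text
[0.4772 0.3177] 725.75 1807
top [0.47847789 0.31602404] 224.8125 624
side [0.47637695 0.32201855] 159.375 420
meter 2.4819047 5.0
square 2.5186033 5.0
```

```bash
python3 -c "
from rig import ticket; print(ticket.sign_off())"
```

```text
the job is handed in; nothing more can be done
None
```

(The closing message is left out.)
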